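Load the filter board, run it out to the red pointer and hold it

TASK

First push the two upright filter cartridges, one after the other, into single file between the two parallel rails on the white board, both standing upright and wholly between the straight rails. Then take the board by its blue handle block and slide it outward along the riser until its outer end is level with the red pointer; so far out it tips over by itself, so finish while still holding it there, flat and still on the riser. Do not let the board tip on the way, do not topple a cartridge, and leave the valve block, the air cylinder and the blue bracket where they are.

Things in the scene. Friction and masses are not known exactly. Their poses are not given: they have to be found in the camera images.
- riser: Fixed slotted aluminium riser on the table, 160 (x) x 400 (y) x 100 mm high; origin at the centre of its underside. Outward is its +y: the outer edge lies 200 mm from the origin. Two fixed dark guide strips, 8 mm high and 12 mm wide, run along its top at x = +-74 mm and keep the board straight with about 3 mm of play on each side.
- board: Loose white board, 130 (x) x 400 (y) x 10 mm thick, 0.5 to 0.75 kg, flat on the riser between the guide strips, +y outward, overhanging the riser's outer edge by 20 to 60 mm at first; origin at the centre of its underside. Loaded, it tips over that edge beyond about 150 mm of overhang unless its inner end is held down (up to about 7 N).
- lane_stop (a point): Closed outer end of the lane on the board: middle of the stop bar's inner face, at the board's top, 193 mm outward (+y) of the board's centre. Two dark parallel rails, 10 mm high like the stop bar, 50 mm apart inside, run straight from board y = 100 mm to this stop; from y = 100 back to y = 60 they flare to a mouth about 90 mm wide, open towards the handle.
- board_handle (a point): Centre of the blue handle block fixed on the board's inner end: 50 (x) x 26 (y) x 42 mm high, standing on the board's top; this point is 172 mm from the board's centre towards -y and 21 mm above the board's top. Its axes are the board's.
- board_edge (a point): Middle of the board's outer end, at its top face (372 mm outward along +y from the handle's centre).
- filter1_center (a point): Centre (30 mm above its foot) of the upright cylindrical cartridge with a blue band, 40 mm diameter, 60 mm high, about 0.12 kg, aluminium; it stands on the board, nearer to the lane's mouth.
- filter2_center (a point): Centre (30 mm above its foot) of the upright cylindrical cartridge with an orange band, same size, standing on the board between filter1 and the handle.
- pointer: Fixed stand with a red pointer blade, on the +x side of the board's path beyond the riser; origin at the centre of its 48 mm foot on the table, axes parallel to the riser's. Post 14 mm thick, 130 mm high; the blade, 4 mm thick (y), points along -x towards the board's side. The mark is the line through the blade along x, 190 to 235 mm beyond the riser's outer edge.
- pointer_tip (a point): Tip of the red blade, 34 mm from the post's axis along -x, 117 mm above the table.
- valve: Bystander: grey valve block 70 x 50 x 40 mm with brass fittings (54 mm high in all), loose on the table; origin at the centre of its underside.
- cyl: Bystander: small air cylinder lying on the table along its y, about 34 x 210 x 32 mm, aluminium with black ends; origin on its underside, 86 mm from its blunt end.
- holder: Bystander: blue open plastic bracket 50 x 120 x 45 mm, loose on the table; origin at the centre of its underside.
Things that resemble listed ones, but are neither listed nor needed, are in the scene too. What is shaped like the part that bears filter2_center but green, purple or turquoise is not meant.

How it is judged:
By the outcome, as a careful person would: the job done as asked, in the order asked, and still so for the second after the job is handed in, while the arm keeps its last pose, push and grip.
It also fails if it takes over 72 s, if anything falls off the work surface, if the arm or the gripper's body presses on something with over 40 N, if the wrist force passes 120 N, or if a joint passes its speed limit or range.

ROBOT

A 7-joint arm with a two-finger parallel gripper is mounted at the origin on the work surface. World frame = base frame: x ahead of the robot, y to its left, z up, the work surface at z = 0. Lengths are in m, angles in degrees, forces in N, time in s.
With the tool pointing down it reaches from about 0.425 to 0.875 m from the base axis. Payload 4.7 kg.
Tool frame: the origin (TCP) lies midway between the tips of the shut fingers; the grasp point (between the pads) lies 19 mm behind it (env.tcp_to_grasp is the distance from the TCP to the grasp point, in m); z points along the fingers, x is the direction in which the jaws open and shut, and the axes are right-handed (so a half turn about z gives the same grasp; the last joint's range is limited). The gripper opens to 87 mm and grips with 3 to 60 N. Pads are 19 mm wide; open, the fingers measure 117 mm over their backs; the gripper's body (75 mm by 190 mm) begins 51 mm behind the grasp point.
Start: joints at [-64.108, 18.392, -4.016, 83.108, 1.295, 78.541, -3.26], TCP at [0.276, 0.589, 0.223] pointing down, gripper open.
Joint ranges: [-163.93, 163.93], [-17.29, 119.83], [-79.2, 71.16], [3.27, 140.29], [-89.18, 269.18], [5.43, 117.66], [-154.24, 154.24]. Speed limits (degrees/s): [147.25, 147.25, 180, 180, 180, 180, 180].

INTERFACE

Orientations are given as [roll, pitch, yaw] about the fixed x, y, z axes, in that order (R = Rz(yaw) Ry(pitch) Rx(roll)).
In Python, from cell import env, viewer gives the robot as it stands.
- The arm moves only by the shell command python3 -m pendant 'ROWS' [OPENING] [FORCE]. ROWS is JSON, a list of rows, each a list of 6 numbers: the shift along the tool's x, y, z each as a share of 0.1 m, from -1 to 1, then the turn, a rotation vector about the tool's x, y, z each as a share of 90 degrees, from -1 to 1. A call has exactly 8 rows; each row is the pose to reach, as a shift and turn from the pose commanded when the call began, along the tool's axes at that moment; what a row does not reach only later rows make up. A row lasts 1/8 s, in which the tool goes at most 62.5 mm and 10.7 degrees, less where a joint would pass 70% of its speed; a pose out of reach is approached as far as the arm can. A call with a number of a shift or a turn outside -1 to 1 is refused whole. A call with a gripper value outside its range is refused whole. OPENING is the finger opening in mm, from 0 to 87, set as the call begins (- or left out, the last holds). The fingers move at their own pace and stop on an object; FORCE is the grip in N (left out, the last holds). Time passes only in rows, so rows that repeat a pose let the fingers close, or fill a call up. It gives the time, the measured TCP pose, the force and the opening at its end, in the units of the state.
- env.get_obs(): the state, without advancing time (a new reading comes with each control period).
- viewer.read_camera(name): name is "scene" or "top" or "wrist"; returns a dict with "frame" (384x512x3 uint8, red, green, blue), "fx", "fy", "cx", "cy" (pixels), "view" (4x4, takes a point from world to camera coordinates); the wrist camera has in their place "hand_eye" (4x4, takes a point from camera to tool coordinates, whose origin is the TCP and whose axes are the tool frame's). Camera axes: x right, y down, z forward; pixel columns grow to the right and rows downward; lengths in m; the calibration is good to about 2 mm. The wrist camera is an equidistant fisheye: a pixel r from the principal point sees the ray r / f radians off the axis. A picture is of the moment at which its call begins: read the wrist's pose just before it. There is no depth.
- env.sign_off(): hands the job in, once; it reports no verdict.
The state is a dict: "time_s": time; "qpos": joint angles; "joint_velocities": joint speeds; "effort": joint torques, N m; "tool_pos": TCP position; "tool_rot": TCP orientation; "force": force on the tool from outside, world axes, zero at the start; "wrist_torque": the same for the moment, N m; "grip_width": finger opening in m.
Only numpy, scipy, OpenCV 4.12 (cv2) and the standard library are available. Lean on these libraries where they do the work, as an engineer would, in place of code of your own. Each camera call takes 0.05 s, during which the arm holds its last target.

## Working session

There is one attempt and no reset: what is moved stays moved. The work goes in short steps, Python scripts to look and compute and a shell command to move; the robot and the scene stay as the last step left them, time stands still between calls to the robot, and variables do not carry over. Pictures are saved under pics/ and viewed, and the job is handed in when it is done.

```bash
ls; mkdir -p pics; python3 - <<'E'
from cell import env, viewer
import cv2, numpy as np
np.set_printoptions(precision=4,suppress=True)
o=env.get_obs(); print(o)
for n in("scene","top","wrist"):
    r=viewer.read_camera(n); cv2.imwrite(f"pics/{n}0.png",r["frame"][:,:,::-1])
    print(n,{k:v for k,v in r.items() if k!="frame"})
E
```

```text
pics
{'time_s': 0.0, 'qpos': array([-64.1106,  18.4392,  -4.0162,  83.1738,   1.2952,  78.5397,
        -3.2594]), 'joint_velocities': array([ 0.0341,  0.0314,  0.0567, -0.0524,  0.067 , -0.0128,  0.08  ]), 'effort': array([ -0.    , -49.1283,  -0.4039, -31.2531,  -0.064 ,   0.0435,
         0.0002]), 'tool_pos': array([0.2754, 0.5882, 0.2215]), 'tool_rot': array([179.9944,   0.1074,  64.9217]), 'force': array([-0.2601,  0.3885,  0.0737]), 'wrist_torque': array([-0.075 ,  0.0454, -0.0848]), 'grip_width': 0.08689931154857919}
scene {'fx': 354.1508200129046, 'fy': 354.1508200129046, 'cx': 251.00574189012426, 'cy': 197.4514532653124, 'view': array([[-0.4238,  0.9057, -0.0022,  0.2292],
       [ 0.6882,  0.3205, -0.6509, -0.3034],
       [-0.5888, -0.2774, -0.7592,  1.2813],
       [ 0.    ,  0.    ,  0.    ,  1.    ]])}
top {'fx': 392.5856573899407, 'fy': 392.5856573899407, 'cx': 252.76281526331266, 'cy': 191.62234807294772, 'view': array([[ 0.0811, -0.9967, -0.0029, -0.0278],
       [-0.9732, -0.0786, -0.2161,  0.5734],
       [ 0.2152,  0.0203, -0.9764,  1.0097],
       [ 0.    ,  0.    ,  0.    ,  1.    ]])}
wrist {'fx': 297.3186396354542, 'fy': 297.3186396354542, 'cx': 251.59151256119688, 'cy': 188.23276867987897, 'hand_eye': array([[ 1.    ,  0.0007, -0.0009,  0.0006],
       [-0.0004,  0.9643,  0.2647, -0.0718],
       [ 0.0011, -0.2647,  0.9643, -0.1628],
       [ 0.    ,  0.    ,  0.    ,  1.    ]])}
```

View pics/scene0.png

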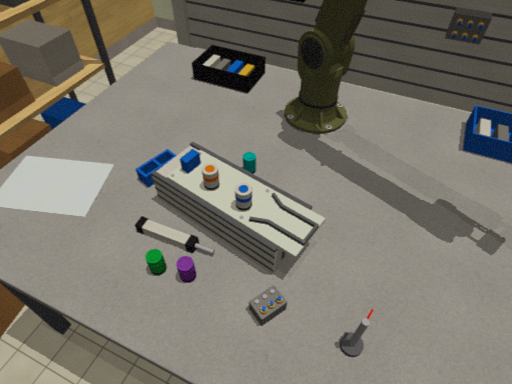

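View pics/top0.png

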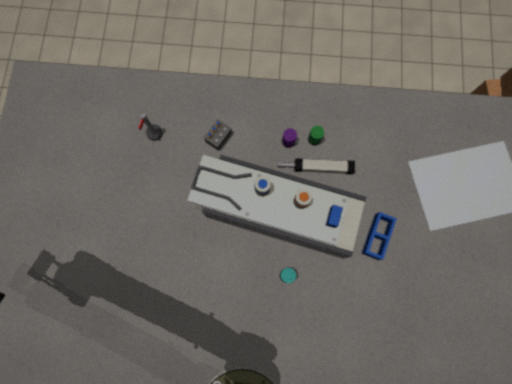

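View pics/wrist0.png

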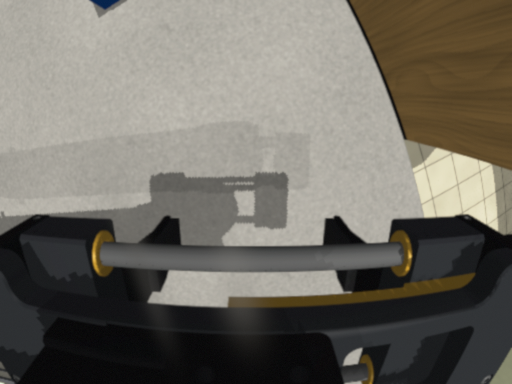

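```bash
python3 - <<'E'
import cv2
t=cv2.imread("pics/top0.png"); s=cv2.imread("pics/scene0.png")
cv2.imwrite("pics/topc.png",cv2.resize(t[145:265,180:380],None,fx=4,fy=4,interpolation=cv2.INTER_CUBIC))
cv2.imwrite("pics/topc2.png",cv2.resize(t[100:160,120:250],None,fx=6,fy=6,interpolation=cv2.INTER_CUBIC))
cv2.imwrite("pics/scenec.png",cv2.resize(s[140:270,145:335],None,fx=4,fy=4,interpolation=cv2.INTER_CUBIC))
cv2.imwrite("pics/scenec2.png",cv2.resize(s[280:370,240:400],None,fx=5,fy=5,interpolation=cv2.INTER_CUBIC))
E
```

```text
(no output)
```

View pics/topc.png

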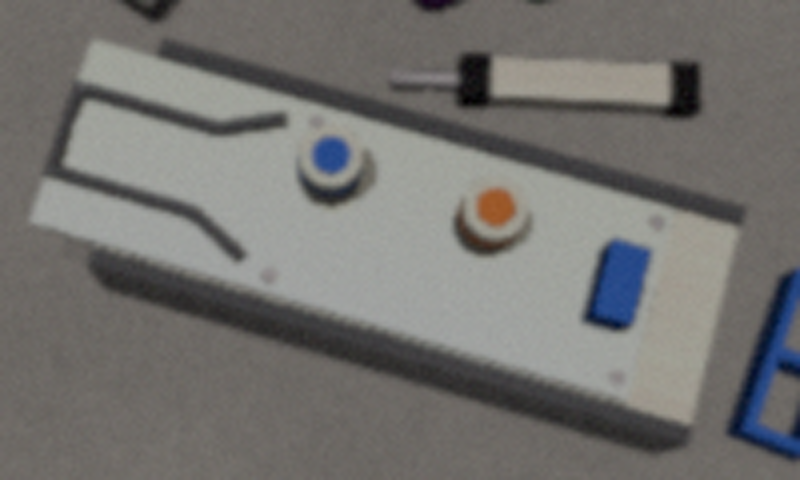

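View pics/topc2.png

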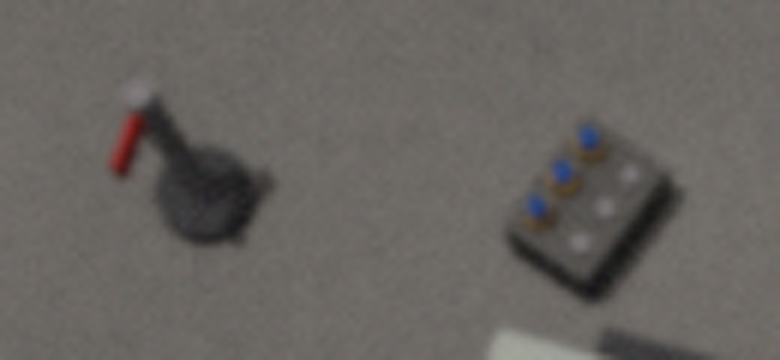

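View pics/scenec.png

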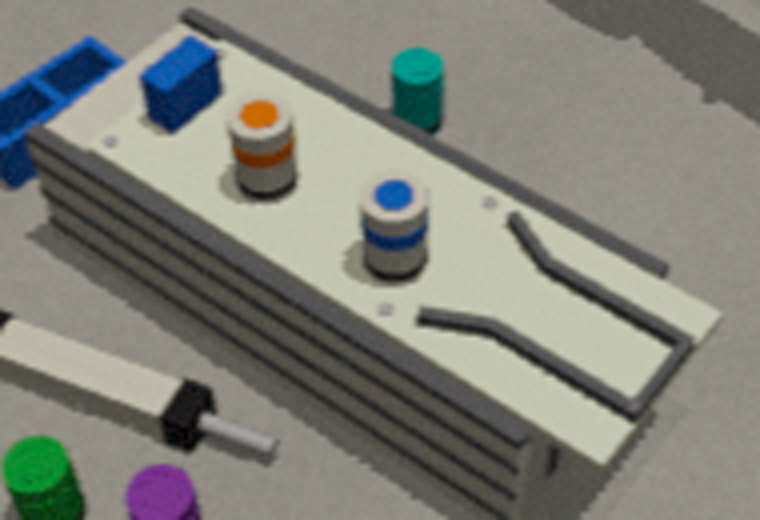

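View pics/scenec2.png

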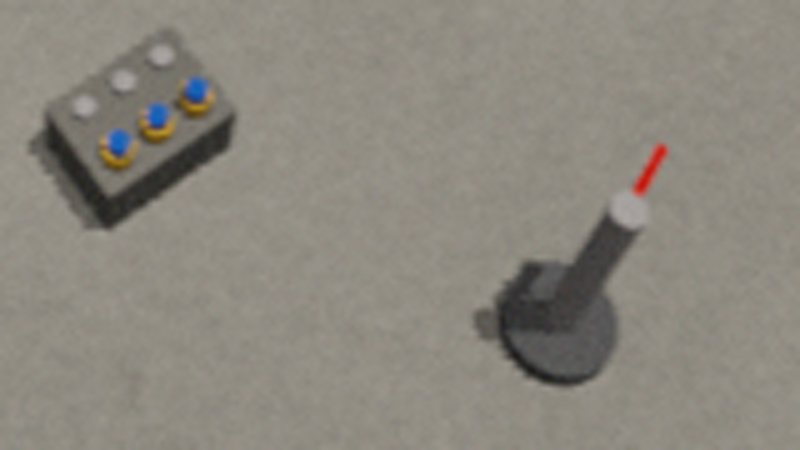

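```bash
cat > h.py <<'E'
from cell import env, viewer
import cv2, numpy as np
np.set_printoptions(precision=4,suppress=True)
def ray(r,u,v):
    V=r["view"]; d=np.array([(u-r["cx"])/r["fx"],(v-r["cy"])/r["fy"],1.])
    return -V[:3,:3].T@V[:3,3], V[:3,:3].T@d
def pt(r,u,v,z):
    c,d=ray(r,u,v); return c+d*(z-c[2])/d[2]
def proj(r,P):
    P=np.atleast_2d(P); c=P@r["view"][:3,:3].T+r["view"][:3,3]
    return np.c_[r["fx"]*c[:,0]/c[:,2]+r["cx"], r["fy"]*c[:,1]/c[:,2]+r["cy"]]
E
python3 - <<'E'
from h import *
T=viewer.read_camera("top"); S=viewer.read_camera("scene")
def c(r,p,o,k,z): return pt(r,(p[0]+.5)/k-.5+o[0],(p[1]+.5)/k-.5+o[1],z)
t=lambda x,y,z:c(T,(x,y),(180,145),4,z); t2=lambda x,y,z:c(T,(x,y),(120,100),6,z)
s=lambda x,y,z:c(S,(x,y),(145,140),4,z); s2=lambda x,y,z:c(S,(x,y),(240,280),5,z)
for n,a,b in [
("outer corner -x?",t(93,38,.11),s(607,465,.11)),("outer corner2",t(32,222,.11),s(720,315,.11)),
("f1",t(331,155,.17),s(394,195,.17)),("f2",t(497,208,.17),s(260,115,.17)),
("stop corner A",t(85,90,.12),s(635,405,.12)),("stop corner B",t(55,172,.12),s(688,342,.12)),
("mouth A",t(287,118,.12),s(420,315,.12)),("mouth B",t(240,256,.12),s(515,216,.12)),
("kneeA",t(222,128,.12),s(490,326,.12)),("kneeB",t(190,208,.12),s(548,262,.12)),
("handle c",(t(617,240,.152)+t(650,248,.152)+t(628,328,.152)+t(590,320,.152))/4,(s(143,75,.152)+s(195,38,.152)+s(219,58,.152)+s(169,94,.152))/4),
("inner corner A",t(670,212,.11),s(92,150,.11)),("inner corner B",t(632,400,.11),s(215,38,.11)),
("tip",t2(120,172,.117),s2(663,147,.117)),("blade root",t2(140,115,.117),s2(637,190,.117)),
("riser corner",t(95,250,.108),s(525,435,.108)),("riser inner corner", t(745,208,.108),s(35,130,.108)),("foot",t2(205,195,0.005),s2(557,325,0.005))]:
    print(n,a,b)
E
```

```text
outer corner -x? [0.6547 0.1585 0.11  ] [0.6537 0.1617 0.11  ]
outer corner2 [0.5272 0.1844 0.11  ] [0.5297 0.1865 0.11  ]
f1 [ 0.5727 -0.0055  0.17  ] [ 0.5733 -0.0044  0.17  ]
f2 [ 0.5477 -0.1091  0.17  ] [ 0.5488 -0.1066  0.17  ]
stop corner A [0.6157 0.1583 0.12  ] [0.6173 0.1637 0.12  ]
stop corner B [0.5593 0.1716 0.12  ] [0.564  0.1767 0.12  ]
mouth A [0.6074 0.0249 0.12  ] [0.6111 0.0297 0.12  ]
mouth B [0.514  0.0473 0.12  ] [0.5173 0.0501 0.12  ]
kneeA [0.5973 0.0665 0.12  ] [0.6013 0.0697 0.12  ]
kneeB [0.5427 0.0822 0.12  ] [0.5428 0.0822 0.12  ]
handle c [ 0.5101 -0.1899  0.152 ] [ 0.5158 -0.1849  0.152 ]
inner corner A [ 0.5671 -0.2279  0.11  ] [ 0.5726 -0.2248  0.11  ]
inner corner B [ 0.4437 -0.2075  0.11  ] [ 0.4446 -0.2077  0.11  ]
tip [0.7112 0.3349 0.117 ] [0.7074 0.3362 0.117 ]
blade root [0.739  0.3298 0.117 ] [0.7285 0.331  0.117 ]
riser corner [0.5125 0.142  0.108 ] [0.6536 0.1138 0.108 ]
riser inner corner [ 0.5742 -0.2769  0.108 ] [ 0.5716 -0.2707  0.108 ]
foot [0.7441 0.3291 0.005 ] [0.7443 0.3285 0.005 ]
```

```bash
cat > fit.py <<'E'
from h import *
from scipy.optimize import least_squares
T=viewer.read_camera("top"); S=viewer.read_camera("scene")
def c(p,o,k): return np.array([(p[0]+.5)/k-.5+o[0],(p[1]+.5)/k-.5+o[1]])
t=lambda x,y:c((x,y),(180,145),4); s=lambda x,y:c((x,y),(145,140),4)
B=[((.065,.2,.0),t(93,38),s(607,465)),((-.065,.2,.0),t(32,222),s(720,315)),((.065,-.2,.0),t(670,212),s(92,150)),((-.065,-.2,.0),t(632,400),s(215,38)),
((.025,-.185,.042),t(650,248),s(143,75)),((.025,-.159,.042),t(617,240),s(169,94)),((-.025,-.185,.042),t(628,328),s(195,38)),((-.025,-.159,.042),t(590,320),s(219,58))]
def f(q,full=0):
    x,y,a,tu,tv,su,sv=q; out=[]
    for P,a1,a2 in B:
        w=np.array([x+np.cos(a)*P[0]-np.sin(a)*P[1],y+np.sin(a)*P[0]+np.cos(a)*P[1],.11+P[2]])
        out+=[proj(T,w)[0]+[tu,tv]-a1,proj(S,w)[0]+[su,sv]-a2]
    return np.r_[np.ravel(out),np.array([tu,tv,su,sv])]
r=least_squares(f,[.55,-.02,-.2,0,0,0,0],loss='soft_l1')
x,y,a=r.x[:3]; print(x,y,np.degrees(a),r.x[3:]); print(np.round(r.fun[:-4].reshape(-1,4),1))
R=np.array([[np.cos(a),-np.sin(a)],[np.sin(a),np.cos(a)]])
def tri(p,q):
    def g(w): return np.r_[proj(T,w)[0]+r.x[3:5]-p,proj(S,w)[0]+r.x[5:7]-q]
    k=least_squares(g,[.55,0,.15]); return k.x,np.abs(k.fun).max()
t2=lambda x,y:c((x,y),(120,100),6); s2=lambda x,y:c((x,y),(240,280),5)
for n,p,q in [("f1",t(331,155),s(394,195)),("f2",t(497,208),s(260,115)),("tip",t2(120,172),s2(663,147)),("root",t2(138,117),s2(638,188)),("foot",t2(205,195),s2(557,325)),("stopA",t(85,90),s(635,405)),("stopB",t(55,172),s(688,342)),("kneeA",t(222,128),s(490,326)),("kneeB",t(190,208),s(548,262)),("mouthA",t(287,118),s(420,315)),("mouthB",t(240,256),s(515,216))]:
    w,e=tri(p,q); print(n,w,"board",R.T@(w[:2]-[x,y]),"err",round(e,1))
E
python3 fit.py
```

```text
0.547347554900284 -0.021392346831542654 -12.226842238031002 [0.337  0.     0.2248 1.0249]
[[-0.4  0.5 -0.3  0.6]
 [-1.   0.3  1.2  0.1]
 [ 1.4 -0.4 -0.8 -0.7]
 [-1.5  0.7  2.2  0.8]
 [ 0.6  0.6 -1.1  0.3]
 [-1.4 -0.4 -0.3 -0.2]
 [ 1.1 -0.2 -0.6 -0.8]
 [ 0.3 -1.3  0.6 -1.8]]
f1 [ 0.5723 -0.005   0.1722] board [0.0209 0.0213] err 0.2
f2 [ 0.5473 -0.108   0.1715] board [ 0.0183 -0.0847] err 0.0
tip [0.7088 0.3343 0.1229] board [0.0825 0.3818] err 0.2
root [0.7325 0.3282 0.1299] board [0.107  0.3809] err 0.4
foot [0.7433 0.3279 0.0078] board [0.1175 0.3828] err 0.5
stopA [0.6152 0.161  0.1196] board [0.0277 0.1926] err 0.7
stopB [0.5596 0.1741 0.1171] board [-0.0295  0.1937] err 0.5
kneeA [0.5976 0.0675 0.1184] board [0.0303 0.0976] err 0.0
kneeB [0.5422 0.082  0.1231] board [-0.0269  0.0999] err 0.3
mouthA [0.6075 0.0266 0.1181] board [0.0486 0.0597] err 0.3
mouthB [0.5141 0.0482 0.1195] board [-0.0473  0.061 ] err 0.0
```

Candidates: cartridge with blue band at scene (243,196)/top (263,184) is filter1. The orange-banded one at scene (210,176)/top (304,197) is filter2. The turquoise (249,162), green (156,261) and purple (186,268) ones stand on the table and are not meant. The handle is the blue block on the board at scene (190,160), not the blue bracket (157,168) or the crates. The close crops confirm the bands and that both cartridges are on the board. I now move towards the start point and turn to the board's yaw.

```bash
cat > d.py <<'E'
# usage: d.py  bx by z  -> shares to move TCP to board-frame (mm) point at height z(mm); original board frame
import sys; from h import *
from scipy.spatial.transform import Rotation as Ro
C=np.array([.5473,-.0214]); a=np.radians(-12.23); R=np.array([[np.cos(a),-np.sin(a)],[np.sin(a),np.cos(a)]])
o=env.get_obs(); p=o["tool_pos"]; M=Ro.from_euler("xyz",o["tool_rot"],degrees=True).as_matrix()
b=R.T@(p[:2]-C)*1000
print("t",round(o["time_s"],2),"board mm",b.round(1),"z",round(p[2]*1000,1),"rot",o["tool_rot"].round(2),"F",o["force"].round(2),"w",round(o["grip_width"]*1000,1),"q",o["qpos"].round(0))
if len(sys.argv)>3:
    g=np.array([float(v) for v in sys.argv[1:4]])/1000; w=np.r_[C+R@g[:2],g[2]]
    print("shares",(M.T@(w-p)/.1).round(3))
    Mt=Ro.from_euler("xyz",[180,0,-12.23],degrees=True).as_matrix()
    print("turn",(Ro.from_matrix(M.T@Mt).as_rotvec(degrees=True)/90).round(3))
E
python3 -m pendant '[[-0.1,0.1,0,0,0,0.107],[-0.24,0.24,0,0,0,0.214],[-0.37,0.37,0,0,0,0.321],[-0.5,0.5,0,0,0,0.428],[-0.63,0.63,0,0,0,0.535],[-0.76,0.76,0,0,0,0.642],[-0.88,0.88,0,0,0,0.75],[-1,1,0,0,0,0.857]]' 28 20
python3 d.py 24 -22 200
```

```text
time_s: 1.35
tool_pos: [0.3239, 0.4552, 0.2227]
tool_rot: [-180.0, -0.0, -12.5]
force: [-0.1, 0.3, -0.3]
grip_width: 0.0288
t 1.35 board mm [-319.3  418.5] z 222.7 rot [-179.99   -0.    -12.53] F [-0.05  0.27 -0.26] w 28.8 q [-64.   7.   7.  97.  -1.  76. -69.]
shares [3.456 4.386 0.226]
turn [-0.    -0.    -0.003]
```

```bash

python3 -m pendant '[[0.07,0.08,0,0,0,0],[0.19,0.21,0,0,0,0],[0.3,0.34,0,0,0,0],[0.42,0.48,0,0,0,0],[0.54,0.61,0,0,0,0],[0.65,0.74,0,0,0,0],[0.77,0.87,0,0,0,0],[0.88,1,0,0,0,0]]' 
python3 -m pendant '[[0.11,0.12,0,0,0,0],[0.22,0.25,0,0,0,0],[0.33,0.37,0,0,0,0],[0.44,0.5,0,0,0,0],[0.55,0.62,0,0,0,0],[0.66,0.75,0,0,0,0],[0.77,0.87,0,0,0,0],[0.88,1,0,0,0,0]]' 
python3 -m pendant '[[0.11,0.12,0,0,0,0],[0.22,0.25,0,0,0,0],[0.33,0.37,0,0,0,0],[0.44,0.5,0,0,0,0],[0.55,0.62,0,0,0,0],[0.66,0.75,0,0,0,0],[0.77,0.87,0,0,0,0],[0.88,1,0,0,0,0]]' 
python3 d.py 24 -20 200
```

```text
time_s: 2.35
tool_pos: [0.3893, 0.3383, 0.2226]
tool_rot: [-180.0, -0.0, -12.2]
force: [-0.3, 0.8, 1.0]
grip_width: 0.0279
time_s: 3.35
tool_pos: [0.454, 0.2221, 0.2226]
tool_rot: [-180.0, -0.0, -12.2]
force: [0.3, -0.1, -0.9]
grip_width: 0.0279
time_s: 4.35
tool_pos: [0.5189, 0.1058, 0.2226]
tool_rot: [-180.0, -0.0, -12.2]
force: [0.6, -0.0, 0.1]
grip_width: 0.0281
t 4.35 board mm [-54.7 118.3] z 222.6 rot [-179.99   -0.01  -12.2 ] F [ 0.64 -0.05  0.1 ] w 28.1 q [-41.   3.  27. 101.  -2.  76. -25.]
shares [0.787 1.383 0.226]
turn [-0. -0.  0.]
```

```bash

python3 -m pendant '[[0.15,0.18,0,0,0,0],[0.3,0.4,0,0,0,0],[0.45,0.6,0,0,0,0],[0.55,0.8,0,0,0,0],[0.65,0.95,0,0,0,0],[0.7,1,0,0,0,0],[0.7,1,0,0,0,0],[0.7,1,0,0,0,0]]' 
python3 d.py 24 -22 200
```

```text
time_s: 5.35
tool_pos: [0.5655, -0.0049, 0.2224]
tool_rot: [-180.0, 0.0, -12.1]
force: [-0.5, 1.1, 0.3]
grip_width: 0.028
t 5.35 board mm [14.3 20. ] z 222.4 rot [-179.98    0.02  -12.13] F [-0.48  1.07  0.32] w 28.0 q [-32.   9.  33.  97.  -5.  76. -10.]
shares [0.097 0.42  0.224]
turn [-0.     0.     0.001]
```

```bash
python3 - <<'E'
from h import *
w=viewer.read_camera("wrist")["frame"][:,:,::-1]; cv2.imwrite("pics/w1.png",w)
t=viewer.read_camera("scene")["frame"][:,:,::-1]; cv2.imwrite("pics/s1.png",cv2.resize(t[120:270,140:340],None,fx=4,fy=4,interpolation=cv2.INTER_CUBIC))
E
```

```text
(no output)
```

View pics/w1.png

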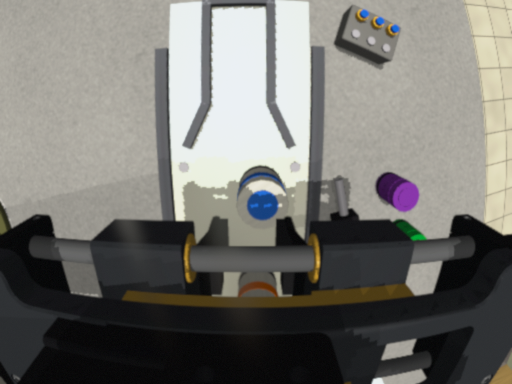

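View pics/s1.png

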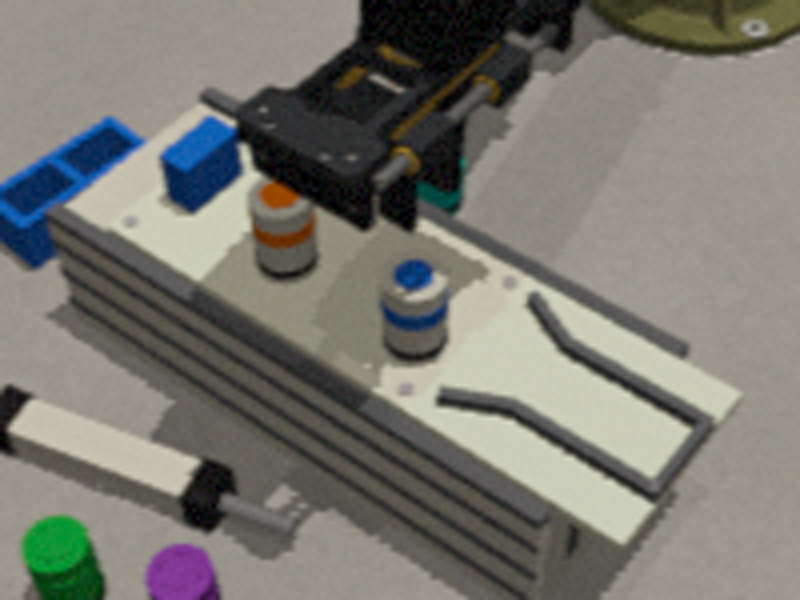

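The wrist view shows filter1 (blue cap at 262,205) ahead of the fingers, the lane beyond it (rails at cols 210 and 270) and filter2 behind. I now drop in behind filter1.

```bash

python3 -m pendant '[[0.04,0.2,0,0,0,0],[0.08,0.36,0,0,0,0],[0.08,0.42,0.05,0,0,0],[0.08,0.42,0.25,0,0,0],[0.08,0.42,0.5,0,0,0],[0.08,0.42,0.75,0,0,0],[0.08,0.42,0.95,0,0,0],[0.08,0.42,0.96,0,0,0]]' 
python3 d.py 0 100 126
python3 - <<'E'
from h import *
w=viewer.read_camera("wrist")["frame"][:,:,::-1]; cv2.imwrite("pics/w2.png",w)
E
```

```text
time_s: 6.45
tool_pos: [0.5631, -0.048, 0.1248]
tool_rot: [180.0, 0.2, -12.2]
force: [0.1, 0.1, 1.4]
grip_width: 0.0276
t 6.45 board mm [ 21.1 -22.7] z 124.8 rot [179.96   0.2  -12.19] F [0.06 0.08 1.4 ] w 27.6 q [-28.  14.  35. 103.  -8.  66.  -3.]
shares [-0.21  -1.227 -0.012]
turn [0.    0.002 0.   ]
```

View pics/w2.png

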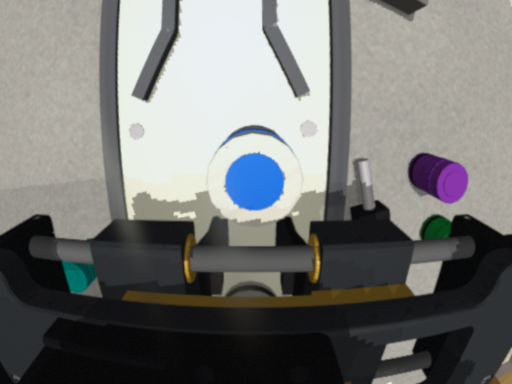

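```bash

python3 -m pendant '[[-0.01,-0.07,0,0,0,0],[-0.04,-0.17,0,0,0,0],[-0.07,-0.29,0,0,0,0],[-0.11,-0.42,0,0,0,0],[-0.15,-0.56,0,0,0,0],[-0.18,-0.69,0,0,0,0],[-0.2,-0.8,0,0,0,0],[-0.21,-0.87,0,0,0,0]]' 
python3 d.py 0 146 126
python3 - <<'E'
from h import *
w=viewer.read_camera("wrist")["frame"][:,:,::-1]; cv2.imwrite("pics/w3.png",w)
t=viewer.read_camera("top")["frame"][:,:,::-1]; cv2.imwrite("pics/t3.png",cv2.resize(t[125:275,180:380],None,fx=4,fy=4,interpolation=cv2.INTER_CUBIC))
t=viewer.read_camera("scene")["frame"][:,:,::-1]; cv2.imwrite("pics/s3.png",cv2.resize(t[120:270,140:340],None,fx=4,fy=4,interpolation=cv2.INTER_CUBIC))
E
```

```text
time_s: 7.5
tool_pos: [0.5624, 0.0417, 0.1266]
tool_rot: [-180.0, 0.0, -12.2]
force: [-0.4, -2.4, 1.4]
grip_width: 0.0281
t 7.5 board mm [ 1.4 64.9] z 126.6 rot [-180.      0.    -12.18] F [-0.38 -2.35  1.36] w 28.1 q [-35.  13.  32. 104.  -7.  66. -13.]
shares [-0.013 -0.811  0.006]
turn [-0.     0.     0.001]
```

View pics/w3.png

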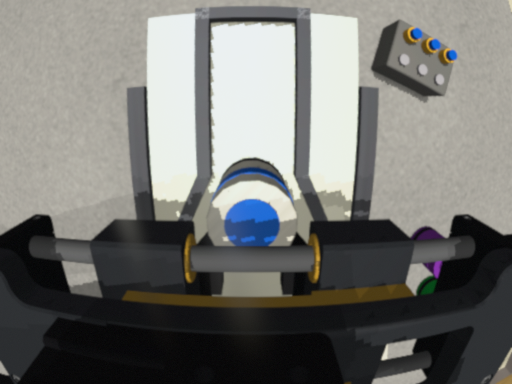

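View pics/s3.png

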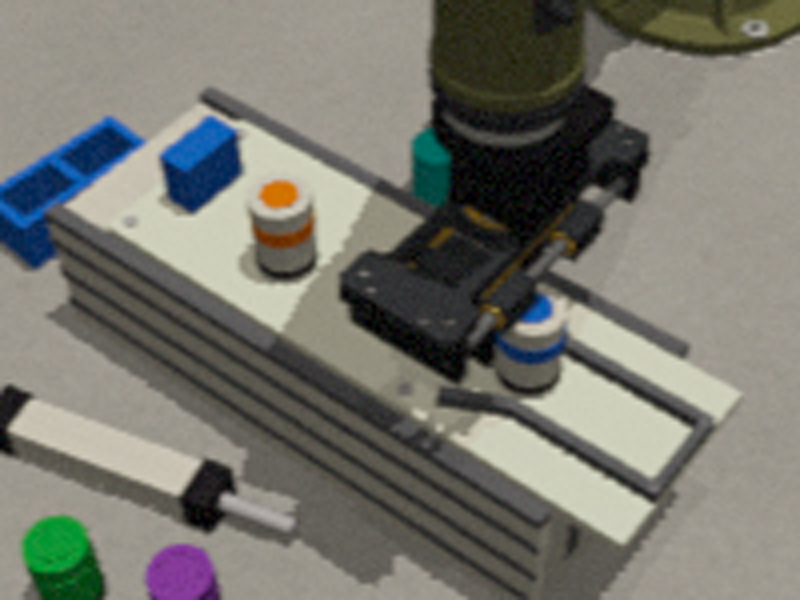

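View pics/t3.png

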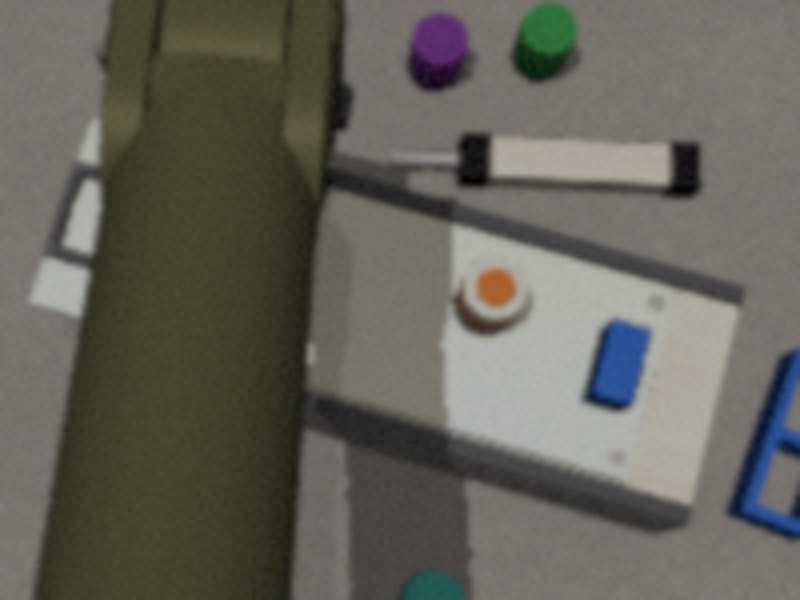

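```bash
cat > wr.py <<'E'
# wr.py u v z(mm) [...]: wrist pixel -> board frame mm at height z
import sys; from h import *
from scipy.spatial.transform import Rotation as Ro
C=np.array([.5473,-.0214]); a=np.radians(-12.23); R=np.array([[np.cos(a),-np.sin(a)],[np.sin(a),np.cos(a)]])
o=env.get_obs(); r=viewer.read_camera("wrist"); H=r["hand_eye"]
M=Ro.from_euler("xyz",o["tool_rot"],degrees=True).as_matrix()
v=[float(x) for x in sys.argv[1:]]
for u,w,z in zip(v[::3],v[1::3],v[2::3]):
    d=np.array([u-r["cx"],w-r["cy"]]); rr=np.hypot(*d); th=rr/r["fx"]
    ray=np.r_[d/rr*np.sin(th),np.cos(th)]
    D=M@H[:3,:3]@ray; c=o["tool_pos"]+M@H[:3,3]
    P=c+D*(z/1000-c[2])/D[2]; print((u,w),"board",(R.T@(P[:2]-C)*1000).round(1),"world",P.round(4))
E
python3 wr.py 252 223 170  204 9 120 305 8 120 209 20 120 297 19 120 148 18 110 356 18 110
```

```text
(252.0, 223.0) board [ 2.1 89.2] world [0.5683 0.0653 0.17  ]
(204.0, 9.0) board [-25.5 197.1] world [0.5642 0.1766 0.12  ]
(305.0, 8.0) board [ 32.3 198.1] world [0.6208 0.1653 0.12  ]
(209.0, 20.0) board [-22.4 190. ] world [0.5656 0.169  0.12  ]
(297.0, 19.0) board [ 27.5 190.7] world [0.6146 0.1592 0.12  ]
(148.0, 18.0) board [-62.8 198.1] world [0.5279 0.1855 0.11  ]
(356.0, 18.0) board [ 66.8 198.3] world [0.6546 0.1583 0.11  ]
```

```bash

python3 -m pendant '[[0,-0.06,0,0,0,0],[0,-0.17,0,0,0,0],[0,-0.3,0,0,0,0],[0,-0.43,0,0,0,0],[0,-0.56,0,0,0,0],[0,-0.67,0,0,0,0],[0,-0.75,0,0,0,0],[0,-0.78,0,0,0,0]]' 
python3 d.py 20 -130 220
python3 - <<'E'
from h import *
w=viewer.read_camera("wrist")["frame"][:,:,::-1]; cv2.imwrite("pics/w4.png",w)
t=viewer.read_camera("scene")["frame"][:,:,::-1]; cv2.imwrite("pics/s4.png",cv2.resize(t[120:270,140:340],None,fx=4,fy=4,interpolation=cv2.INTER_CUBIC))
E
```

```text
time_s: 8.7
tool_pos: [0.579, 0.1177, 0.1266]
tool_rot: [180.0, -0.0, -12.2]
force: [-0.4, 0.2, -0.9]
grip_width: 0.0282
t 8.7 board mm [  1.5 142.6] z 126.6 rot [180.    -0.   -12.18] F [-0.41  0.17 -0.85] w 28.2 q [-39.  16.  29. 100.  -8.  66. -19.]
shares [ 0.183  2.727 -0.934]
turn [ 0.    -0.     0.001]
```

View pics/w4.png

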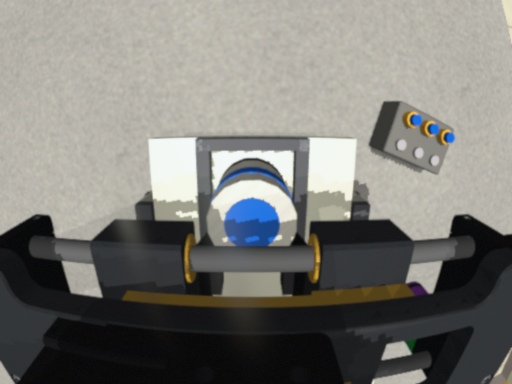

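View pics/s4.png

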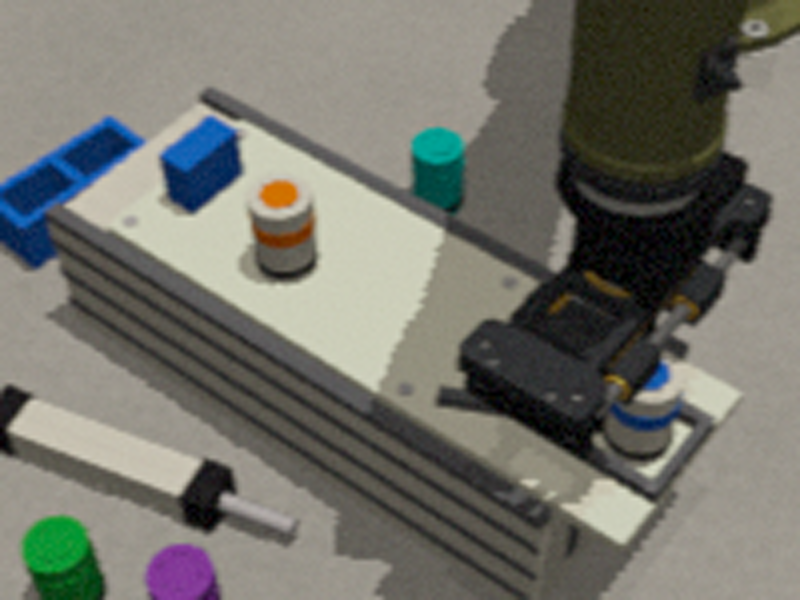

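```bash
python3 wr.py 252 222 170  211 151 120 294 151 120 197 139 120 308 139 120 150 138 110 355 138 110
```

```text
(252.0, 222.0) board [  2.4 167.2] world [0.585  0.1415 0.17  ]
(211.0, 151.0) board [-21.3 190.8] world [0.5669 0.1696 0.12  ]
(294.0, 151.0) board [ 26.6 190.8] world [0.6138 0.1595 0.12  ]
(197.0, 139.0) board [-29.3 197.9] world [0.5605 0.1782 0.12  ]
(308.0, 139.0) board [ 34.7 198. ] world [0.6231 0.1647 0.12  ]
(150.0, 138.0) board [-61.6 198.4] world [0.5291 0.1855 0.11  ]
(355.0, 138.0) board [ 67.1 198.5] world [0.6549 0.1584 0.11  ]
```

```bash

python3 -m pendant '[[0,0.1,0,0,0,0],[0,0.3,0,0,0,0],[0,0.4,-0.2,0,0,0],[0,0.5,-0.5,0,0,0],[0,0.6,-0.8,0,0,0],[0,0.75,-0.95,0,0,0],[0,0.9,-0.95,0,0,0],[0,1,-0.95,0,0,0]]' 
python3 -m pendant '[[0.02,0.12,0,0,0,0],[0.05,0.25,0,0,0,0],[0.07,0.38,0,0,0,0],[0.1,0.5,0,0,0,0],[0.12,0.62,0,0,0,0],[0.14,0.75,0,0,0,0],[0.16,0.87,0,0,0,0],[0.18,1,0,0,0,0]]' 
python3 d.py 20 -128 126
```

```text
time_s: 9.85
tool_pos: [0.5568, 0.0178, 0.2207]
tool_rot: [180.0, 0.1, -12.3]
force: [0.2, 0.4, 0.1]
grip_width: 0.0277
time_s: 10.85
tool_pos: [0.5542, -0.0829, 0.2216]
tool_rot: [-180.0, -0.0, -12.2]
force: [-0.2, -0.2, -0.5]
grip_width: 0.0282
t 10.85 board mm [ 19.7 -58.6] z 221.6 rot [-179.99   -0.    -12.2 ] F [-0.19 -0.22 -0.52] w 28.2 q [-28.   8.  37.  97.  -5.  76.  -2.]
shares [0.002 0.694 0.956]
turn [-0. -0.  0.]
```

```bash

python3 -m pendant '[[0,0.2,0,0,0,0],[0,0.45,0,0,0,0],[0,0.65,0,0,0,0],[0,0.7,0,0,0,0],[0,0.7,0,0,0,0],[0,0.7,0.1,0,0,0],[0,0.7,0.2,0,0,0],[0,0.7,0.2,0,0,0]]' 
python3 d.py 2 0 126
python3 - <<'E'
from h import *
w=viewer.read_camera("wrist")["frame"][:,:,::-1]; cv2.imwrite("pics/w5.png",w)
E
```

```text
time_s: 11.85
tool_pos: [0.5387, -0.1498, 0.2001]
tool_rot: [180.0, 0.1, -12.2]
force: [0.3, 0.0, -0.3]
grip_width: 0.0279
t 11.85 board mm [  18.8 -127.3] z 200.1 rot [179.99   0.14 -12.16] F [ 0.31  0.01 -0.33] w 27.9 q [-23.   9.  40.  99.  -6.  74.   6.]
shares [-0.164 -1.273  0.741]
turn [0.    0.002 0.001]
```

View pics/w5.png

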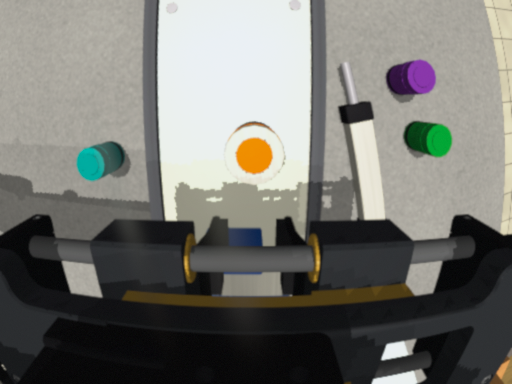

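```bash
python3 wr.py 254 155 170
python3 -m pendant '[[0,0,0.15,0,0,0],[0,0,0.3,0,0,0],[0,0,0.45,0,0,0],[0,0,0.6,0,0,0],[0,0,0.7,0,0,0],[0,0,0.74,0,0,0],[0,0,0.74,0,0,0],[0,0,0.74,0,0,0]]' 
python3 d.py 2 66 126
python3 - <<'E'
from h import *
w=viewer.read_camera("wrist")["frame"][:,:,::-1]; cv2.imwrite("pics/w6.png",w)
E
```

```text
(254.0, 155.0) board [ 21.3 -85.3] world [ 0.55   -0.1093  0.17  ]
time_s: 12.95
tool_pos: [0.5398, -0.1507, 0.1281]
tool_rot: [-180.0, -0.1, -12.2]
force: [0.9, 1.0, -0.3]
grip_width: 0.0284
t 12.95 board mm [  20.1 -128. ] z 128.1 rot [-179.99   -0.06  -12.21] F [ 0.88  1.   -0.26] w 28.4 q [-22.  13.  40. 104.  -9.  66.   9.]
shares [-0.18  -1.94   0.021]
turn [-0.    -0.001  0.   ]
```

View pics/w6.png

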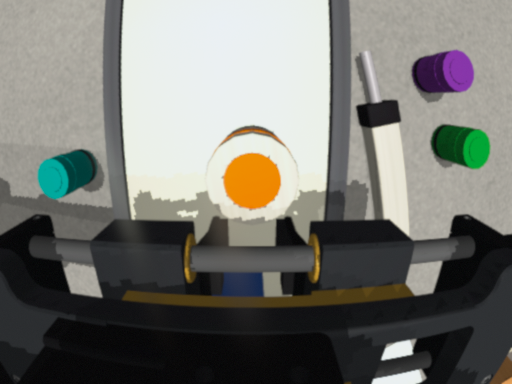

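```bash

python3 -m pendant '[[0,-0.06,0.01,0,0,0],[-0.01,-0.16,0.02,0,0,0],[-0.02,-0.28,0.02,0,0,0],[-0.03,-0.42,0.02,0,0,0],[-0.05,-0.56,0.02,0,0,0],[-0.06,-0.7,0.02,0,0,0],[-0.08,-0.84,0.02,0,0,0],[-0.09,-0.98,0.02,0,0,0]]' 
python3 -m pendant '[[-0.01,-0.14,0,0,0,0],[-0.03,-0.28,0,0,0,0],[-0.04,-0.42,0,0,0,0],[-0.06,-0.56,0,0,0,0],[-0.07,-0.69,0,0,0,0],[-0.08,-0.8,0,0,0,0],[-0.09,-0.88,0,0,0,0],[-0.09,-0.9,0,0,0,0]]' 
python3 d.py 2 98 126
python3 - <<'E'
from h import *
w=viewer.read_camera("wrist")["frame"][:,:,::-1]; cv2.imwrite("pics/w7.png",w)
t=viewer.read_camera("scene")["frame"][:,:,::-1]; cv2.imwrite("pics/s7.png",cv2.resize(t[120:270,140:340],None,fx=4,fy=4,interpolation=cv2.INTER_CUBIC))
E
```

```text
time_s: 14.0
tool_pos: [0.5514, -0.0519, 0.1256]
tool_rot: [-180.0, 0.0, -12.2]
force: [-0.0, -0.5, 1.1]
grip_width: 0.0281
time_s: 15.0
tool_pos: [0.5615, 0.0376, 0.1255]
tool_rot: [-180.0, 0.0, -12.2]
force: [-1.0, -0.6, -0.2]
grip_width: 0.028
t 15.0 board mm [ 1.4 60.6] z 125.5 rot [-180.      0.01  -12.17] F [-1.01 -0.62 -0.18] w 28.0 q [-36.  13.  33. 104.  -8.  66. -12.]
shares [ 0.006 -0.374 -0.005]
turn [-0.     0.     0.001]
```

View pics/w7.png

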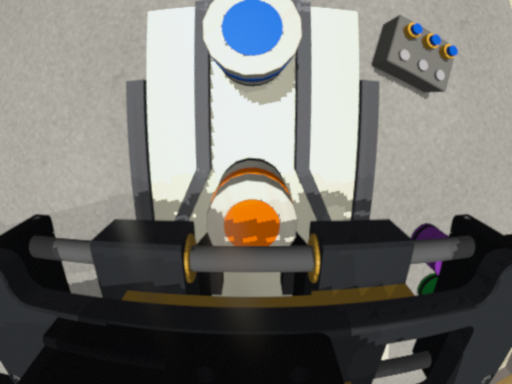

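View pics/s7.png

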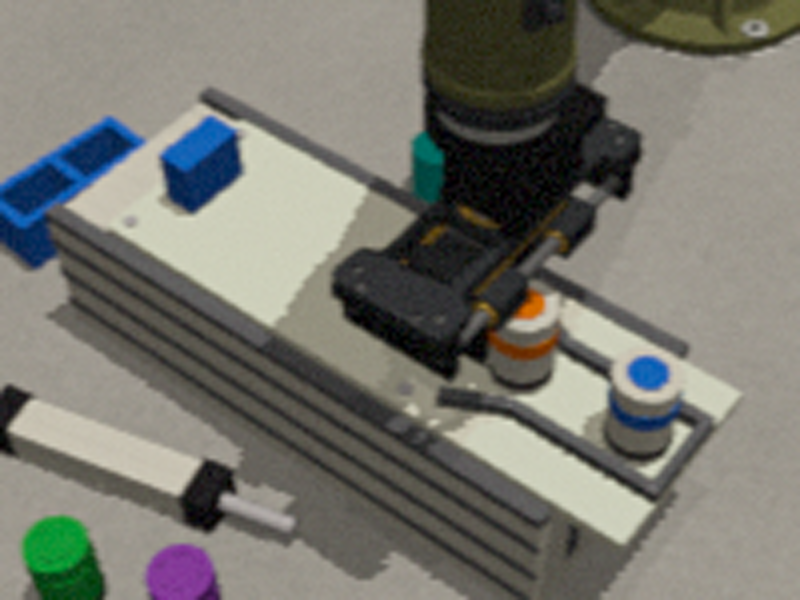

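```bash
python3 wr.py 252 222 170 252 26 170
python3 -m pendant '[[0,-0.04,0,0,0,0],[0,-0.11,0,0,0,0],[0,-0.19,0,0,0,0],[0,-0.27,0,0,0,0],[0,-0.34,0,0,0,0],[0,-0.39,0,0,0,0],[0,-0.41,0,0,0,0],[0,-0.41,0,0,0,0]]' 
python3 d.py 0 -172 220
python3 - <<'E'
from h import *
w=viewer.read_camera("wrist")["frame"][:,:,::-1]; cv2.imwrite("pics/w8.png",w)
E
```

```text
(252.0, 222.0) board [ 2.3 85.5] world [0.5677 0.0616 0.17  ]
(252.0, 26.0) board [  2.3 166.7] world [0.5848 0.141  0.17  ]
time_s: 16.15
tool_pos: [0.5702, 0.0772, 0.1255]
tool_rot: [-180.0, 0.0, -12.2]
force: [0.4, 0.2, -0.1]
grip_width: 0.0275
t 16.15 board mm [  1.5 101.3] z 125.5 rot [-179.99    0.    -12.21] F [ 0.37  0.18 -0.07] w 27.5 q [-38.  14.  32. 102.  -8.  66. -16.]
shares [-0.016  2.732 -0.945]
turn [-0.  0.  0.]
```

View pics/w8.png

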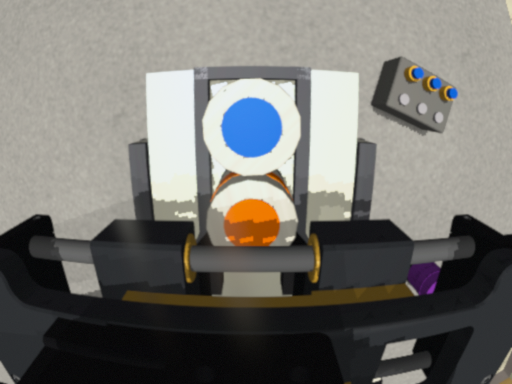

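```bash

python3 -m pendant '[[0,0.1,0,0,0,0],[0,0.3,0,0,0,0],[0,0.4,-0.2,0,0,0],[0,0.5,-0.5,0,0,0],[0,0.6,-0.8,0,0,0],[0,0.75,-0.95,0,0,0],[0,0.88,-0.95,0,0,0],[0,1,-0.95,0,0,0]]' 
python3 -m pendant '[[0,0.12,0,0,0,0],[0,0.25,0,0,0,0],[0,0.38,0,0,0,0],[0,0.5,0,0,0,0],[0,0.62,0,0,0,0],[0,0.75,0,0,0,0],[0,0.87,0,0,0,0],[0,1,0,0,0,0]]' 87
python3 -m pendant '[[0,0.12,0,0,0,0],[0,0.24,0,0,0,0],[0,0.36,0,0,0,0],[0,0.48,0,0,0,0],[0,0.6,0,0,0,0],[0,0.7,0,0,0,0],[0,0.73,0,0,0,0],[0,0.73,0,0,0,0]]' 
python3 d.py 1 -172 118
python3 - <<'E'
from h import *
w=viewer.read_camera("wrist")["frame"][:,:,::-1]; cv2.imwrite("pics/w9.png",w)
for n in("scene","top"):
    t=viewer.read_camera(n)["frame"][:,:,::-1]; cv2.imwrite(f"pics/{n}9.png",cv2.resize(t[120:270,140:340] if n=="scene" else t[125:275,180:380],None,fx=4,fy=4,interpolation=cv2.INTER_CUBIC))
E
```

```text
time_s: 17.2
tool_pos: [0.5482, -0.0219, 0.2197]
tool_rot: [180.0, 0.1, -12.3]
force: [-0.5, 0.1, 0.3]
grip_width: 0.0281
time_s: 18.2
tool_pos: [0.5278, -0.1192, 0.2206]
tool_rot: [-180.0, -0.0, -12.2]
force: [0.0, -0.3, -0.7]
grip_width: 0.0862
time_s: 19.2
tool_pos: [0.5125, -0.1898, 0.2205]
tool_rot: [-180.0, -0.0, -12.2]
force: [-0.1, -0.1, -0.0]
grip_width: 0.0869
t 19.2 board mm [   1.7 -171.9] z 220.5 rot [-179.99   -0.    -12.22] F [-0.15 -0.05 -0.  ] w 86.9 q [-23.   7.  44. 100.  -5.  76.  10.]
shares [-0.007  0.001  1.025]
turn [-0. -0.  0.]
```

View pics/w9.png

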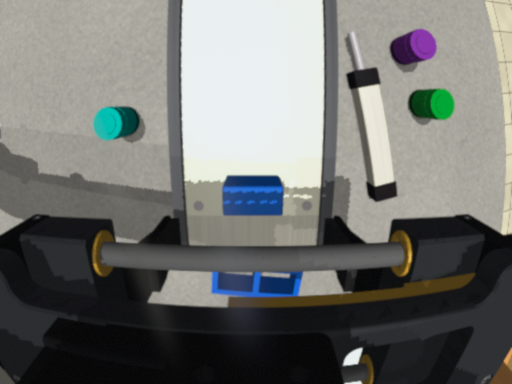

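View pics/scene9.png

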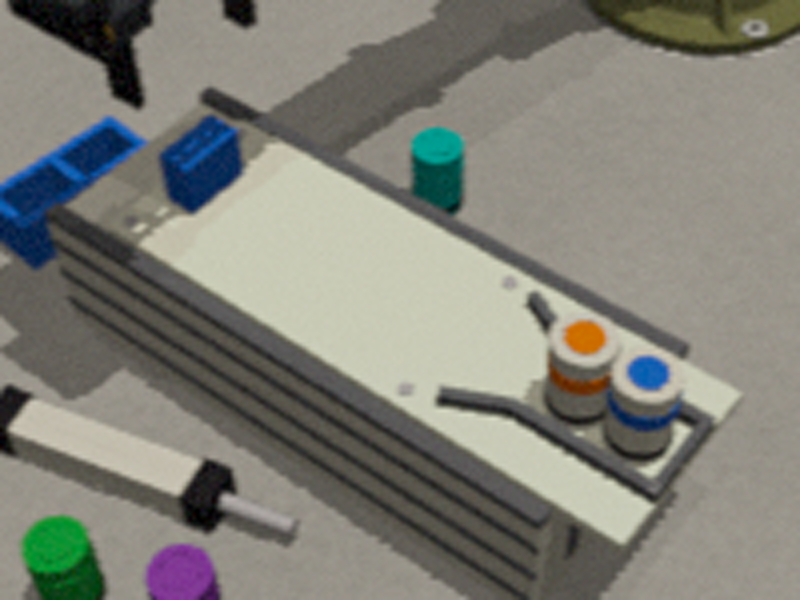

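View pics/top9.png

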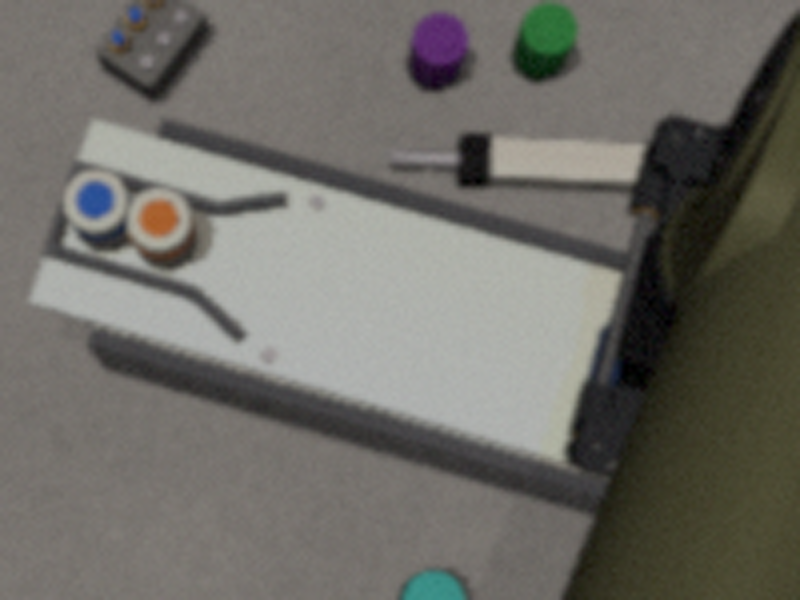

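```bash
python3 wr.py 223 195 152 283 195 152 223 215 152 283 215 152; sed -i 's/^for n,p,q in .*/for n,p,q in [("f1",t(96,202-80)-0,s(648,374-80)),("f2",t(160,220-80),s(585,338-80))]:/' fit.py; sed -i 's/^t2=.*/pass/' fit.py; python3 fit.py | tail -2
```

```text
(223.0, 195.0) board [ -21. -168.] world [ 0.4912 -0.1811  0.152 ]
(283.0, 195.0) board [  27.9 -167.9] world [ 0.539  -0.1914  0.152 ]
(223.0, 215.0) board [ -21.5 -185.4] world [ 0.487 -0.198  0.152]
(283.0, 215.0) board [  28.5 -185.3] world [ 0.5359 -0.2085  0.152 ]
f1 [0.5801 0.147  0.1711] board [-0.0036  0.1715] err 2.2
f2 [0.5715 0.1066 0.1718] board [-0.0035  0.1302] err 2.3
```

```bash
sed -i 's/s(648,374-80)/s(628,294)/;s/s(585,338-80)/s(565,258)/' fit.py; python3 fit.py | tail -2; python3 - <<'E'
import cv2
w=cv2.imread("pics/w9.png"); cv2.imwrite("pics/w9c.png",cv2.resize(w[160:310,170:340],None,fx=4.5,fy=4,interpolation=cv2.INTER_CUBIC))
E
```

```text
f1 [0.5821 0.1413 0.1699] board [-0.0005  0.1664] err 0.2
f2 [0.5736 0.1009 0.1707] board [-0.0002  0.1251] err 0.1
```

View pics/w9c.png

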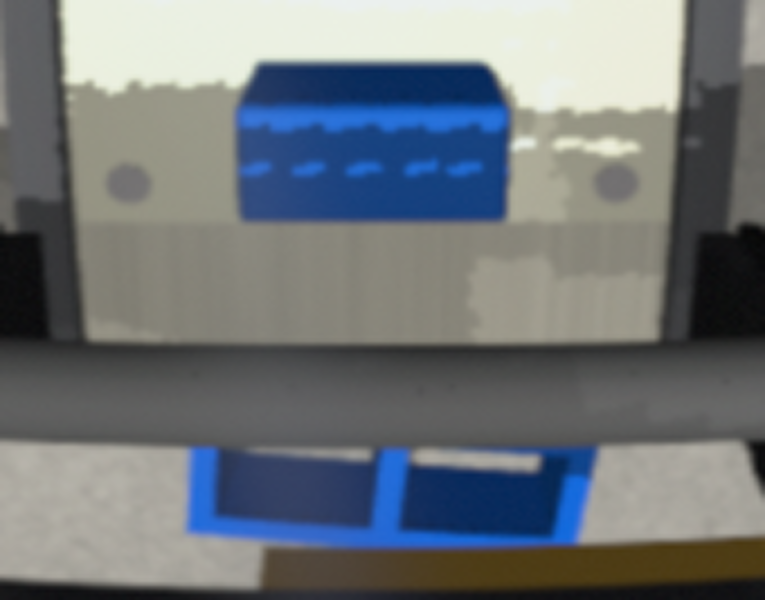

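```bash

python3 -m pendant '[[0.02,0,0.15,0,0,0],[0.02,0.01,0.33,0,0,0],[0.02,0.01,0.5,0,0,0],[0.02,0.01,0.67,0,0,0],[0.02,0.01,0.82,0,0,0],[0.02,0.01,0.94,0,0,0],[0.02,0.01,1,0,0,0],[0.02,0.01,1,0,0,0]]' 
python3 d.py 1 -172 118
python3 -m pendant '[[0,0,0,0,0,0],[0,0,0,0,0,0],[0,0,0,0,0,0],[0,0,0,0,0,0],[0,0,0,0,0,0],[0,0,0,0,0,0],[0,0,0,0,0,0],[0,0,0,0,0,0]]' 40 30
python3 d.py 1 -172 118
python3 - <<'E'
from h import *
t=viewer.read_camera("scene")["frame"][:,:,::-1]; cv2.imwrite("pics/s10.png",cv2.resize(t[120:270,140:340],None,fx=4,fy=4,interpolation=cv2.INTER_CUBIC))
E
```

```text
time_s: 20.6
tool_pos: [0.5142, -0.1912, 0.1204]
tool_rot: [180.0, 0.0, -12.2]
force: [-0.0, 0.6, 0.0]
grip_width: 0.0871
t 20.6 board mm [   3.6 -172.9] z 120.4 rot [180.     0.02 -12.21] F [-0.01  0.65  0.04] w 87.1 q [-21.  13.  43. 106.  -9.  65.  14.]
shares [-0.026 -0.009  0.024]
turn [0. 0. 0.]
time_s: 21.6
tool_pos: [0.5139, -0.1911, 0.1206]
tool_rot: [-180.0, 0.0, -12.2]
force: [-3.0, 1.3, 2.8]
grip_width: 0.0495
t 21.6 board mm [   3.3 -172.9] z 120.6 rot [-179.99    0.04  -12.21] F [-3.03  1.27  2.85] w 49.5 q [-21.  13.  43. 106.  -9.  65.  14.]
shares [-0.023 -0.009  0.026]
turn [-0.  0.  0.]
```

View pics/s10.png

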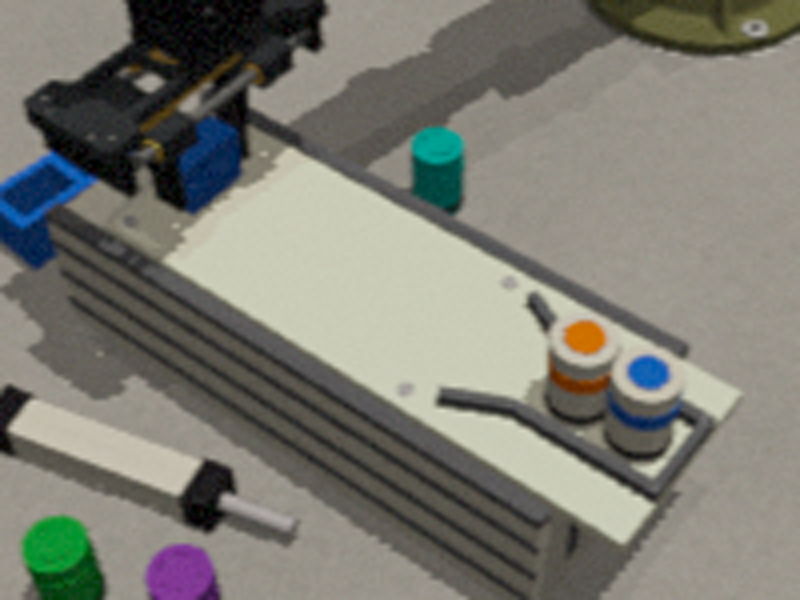

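```bash

python3 -m pendant '[[0,-0.02,0.005,0,0,0],[0,-0.07,0.01,0,0,0],[0,-0.15,0.01,0,0,0],[0,-0.25,0.01,0,0,0],[0,-0.35,0.01,0,0,0],[0,-0.43,0.01,0,0,0],[0,-0.48,0.01,0,0,0],[0,-0.5,0.01,0,0,0]]' 
python3 d.py 3.3 9 118
python3 - <<'E'
from h import *
t=viewer.read_camera("scene")["frame"][:,:,::-1]; cv2.imwrite("pics/s11.png",cv2.resize(t[120:370,140:400],None,fx=3,fy=2.4,interpolation=cv2.INTER_CUBIC))
w=viewer.read_camera("wrist")["frame"][:,:,::-1]; cv2.imwrite("pics/w11.png",w)
E
```

```text
time_s: 22.65
tool_pos: [0.5248, -0.1466, 0.1206]
tool_rot: [179.7, -0.1, -12.3]
force: [-1.8, -8.3, 6.1]
grip_width: 0.0496
t 22.65 board mm [   4.6 -127.1] z 120.6 rot [179.69  -0.13 -12.28] F [-1.78 -8.31  6.08] w 49.6 q [-25.  12.  42. 107.  -8.  64.   8.]
shares [-0.014 -1.361  0.019]
turn [ 0.003 -0.001 -0.001]
```

View pics/s11.png

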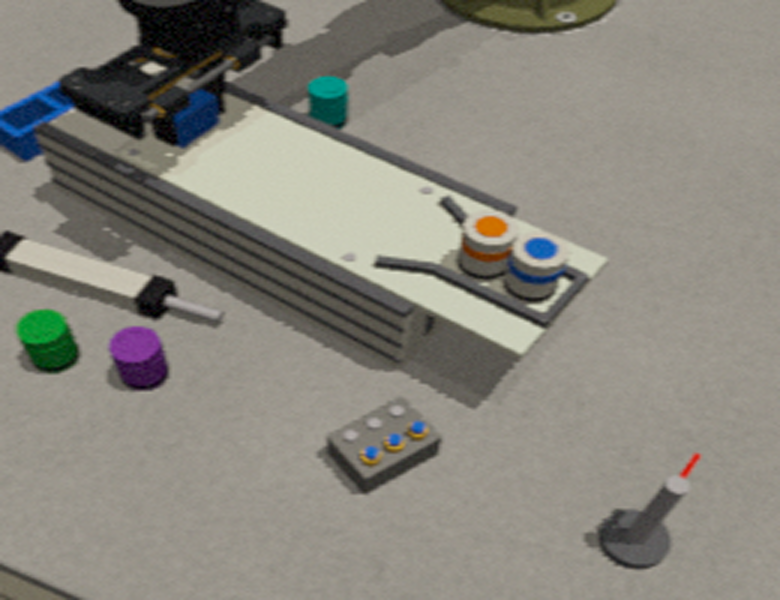

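View pics/w11.png

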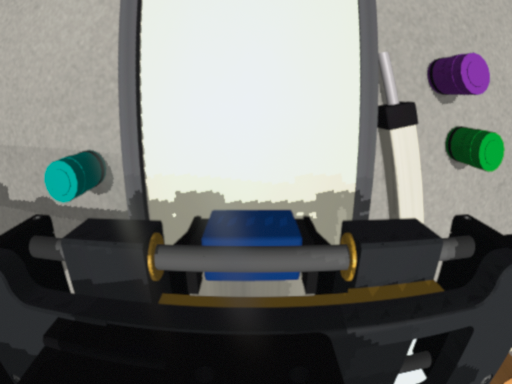

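```bash

python3 -m pendant '[[0,-0.02,0.005,0,0,0],[0,-0.08,0.01,0,0,0],[0,-0.17,0.015,0,0,0],[0,-0.28,0.02,0,0,0],[0,-0.39,0.02,0,0,0],[0,-0.48,0.02,0,0,0],[0,-0.54,0.02,0,0,0],[0,-0.56,0.02,0,0,0]]' - 45
python3 d.py 3.3 9 118
```

```text
time_s: 23.75
tool_pos: [0.5364, -0.0967, 0.1205]
tool_rot: [179.5, -0.2, -12.5]
force: [-7.1, -16.4, 18.6]
grip_width: 0.0496
t 23.75 board mm [  5.3 -75.8] z 120.5 rot [179.47  -0.19 -12.54] F [ -7.09 -16.37  18.62] w 49.6 q [-29.  11.  40. 107.  -8.  64.   1.]
shares [-0.025 -0.849  0.017]
turn [ 0.006 -0.002 -0.003]
```

```bash

python3 -m pendant '[[0,-0.02,-0.003,0,0,0],[0,-0.08,-0.005,0,0,0],[-0.005,-0.17,-0.005,0,0,0],[-0.01,-0.28,-0.005,0,0,0],[-0.01,-0.39,-0.005,0,0,0],[-0.01,-0.49,-0.005,0,0,0],[-0.01,-0.56,-0.005,0,0,0],[-0.01,-0.58,-0.005,0,0,0]]' 
python3 d.py 3.3 9 118
python3 - <<'E'
from h import *
t=viewer.read_camera("scene")["frame"][:,:,::-1]; cv2.imwrite("pics/s12.png",cv2.resize(t[200:380,240:400],None,fx=5,fy=5/1.6,interpolation=cv2.INTER_CUBIC)); cv2.imwrite("pics/s12f.png",t)
t=viewer.read_camera("top")["frame"][:,:,::-1]; cv2.imwrite("pics/t12.png",cv2.resize(t[90:220,120:280],None,fx=4.6,fy=4.6,interpolation=cv2.INTER_CUBIC)); cv2.imwrite("pics/t12f.png",t)
w=viewer.read_camera("wrist")["frame"][:,:,::-1]; cv2.imwrite("pics/w12.png",w)
E
```

```text
time_s: 24.75
tool_pos: [0.5491, -0.037, 0.1205]
tool_rot: [179.6, -0.2, -12.3]
force: [-2.7, -12.9, 14.5]
grip_width: 0.0496
t 24.75 board mm [  5.  -14.9] z 120.5 rot [179.62  -0.23 -12.35] F [ -2.66 -12.94  14.49] w 49.6 q [-33.  12.  38. 106.  -8.  64.  -5.]
shares [-0.018 -0.239  0.024]
turn [ 0.004 -0.003 -0.001]
```

View pics/s12f.png

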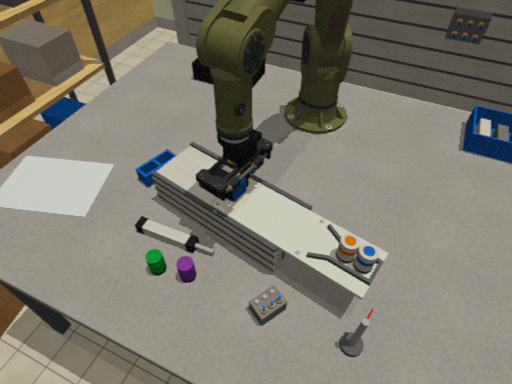

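View pics/t12.png

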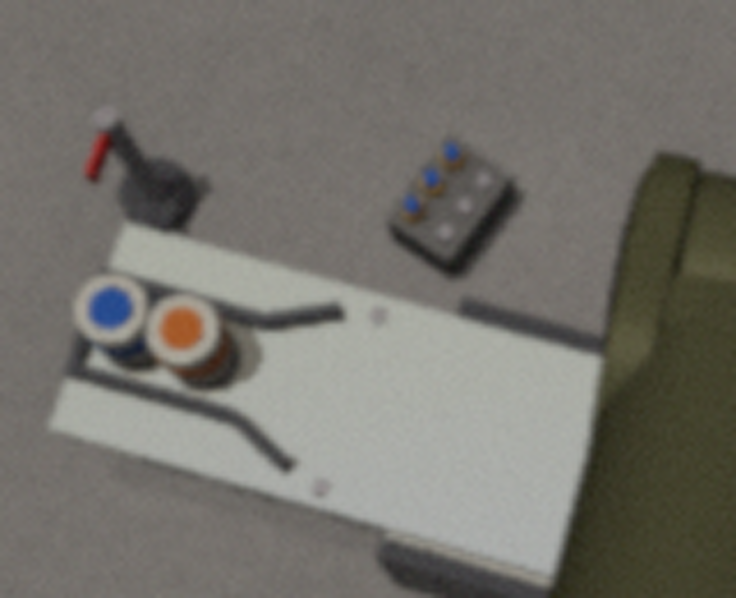

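View pics/w12.png

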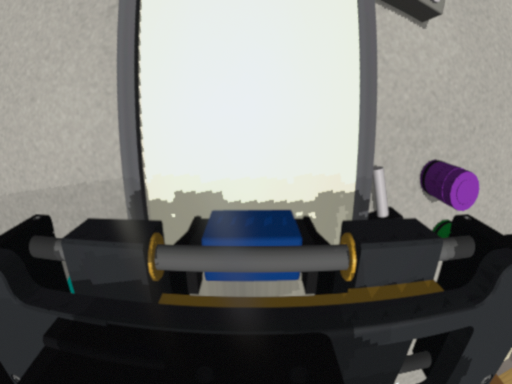

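```bash
python3 - <<'E'
import cv2
s=cv2.imread("pics/s12f.png"); cv2.imwrite("pics/s12c.png",cv2.resize(s[230:340,300:400],None,fx=7,fy=5.4,interpolation=cv2.INTER_CUBIC))
t=cv2.imread("pics/t12f.png"); cv2.imwrite("pics/t12c.png",cv2.resize(t[105:195,125:225],None,fx=6.5,fy=6.5,interpolation=cv2.INTER_CUBIC))
E
```

```text
(no output)
```

View pics/s12c.png

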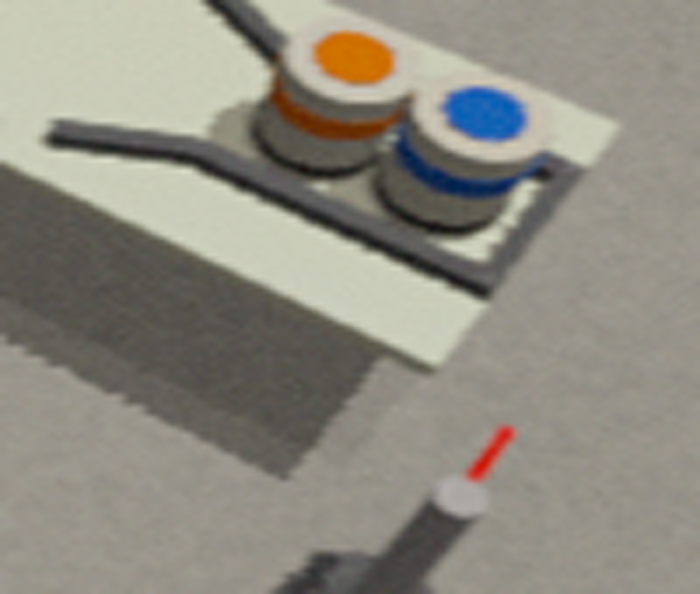

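View pics/t12c.png

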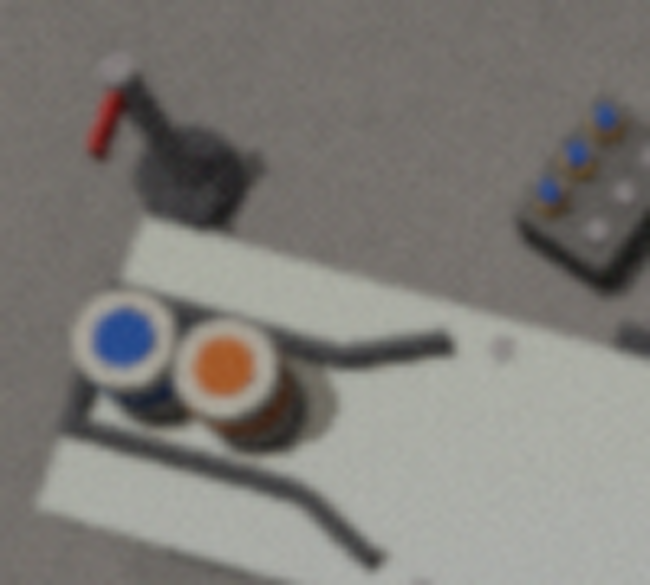

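```bash
cat > m.py <<'E'
from h import *
from scipy.optimize import least_squares
T=viewer.read_camera("top"); S=viewer.read_camera("scene")
C=np.array([.5473,-.0214]); a=np.radians(-12.23); R=np.array([[np.cos(a),-np.sin(a)],[np.sin(a),np.cos(a)]])
ct=lambda x,y:np.array([(x+.5)/6.5-.5+125-.337,(y+.5)/6.5-.5+105])
cs=lambda x,y:np.array([(x+.5)/7-.5+300-.225,(y+.5)/5.4-.5+230-1.025])
def run(L):
    for n,p,q,z in L:
        out=[]
        for r,m in((T,p and ct(*p)),(S,q and cs(*q))):
            if m is None: continue
            out.append((R.T@(pt(r,*m,z)[:2]-C)*1000).round(1))
        if p and q:
            k=least_squares(lambda w:np.r_[proj(T,w)[0]-ct(*p),proj(S,w)[0]-cs(*q)],[.6,.2,.1]); out+=[(R.T@(k.x[:2]-C)*1000).round(1),"z",(k.x[2]*1000).round(1)]
        print(n,*out)
E
python3 - <<'E'
from m import *
run([("corner+x",(148,215),(437,362),.11),("corner-x",(37,508),(620,125),.11),("tip",(95,152),(510,430),.117),("root",(117,98),(470,478),.117),("f1",(123,338),(486,112),.17),("f2",(223,368),(354,56),.17)])
E
```

```text
corner+x [ 67.3 357.3] [ 63.6 355.1] [ 66.1 355.3] z 114.6
corner-x [-63.1 356.9] [-64.8 355.2] [-63.3 355.5] z 112.3
tip [ 84.9 385.1] [ 79.2 382.7] [ 82.9 382.5] z 123.6
root [109.9 384.7] [102.1 381.6] [106.9 381.3] z 126.1
f1 [  1.2 326.2] [ -1.  323.7] [  0.9 324.3] z 172.9
f2 [  1.  285.2] [ -0.7 282.2] [  0.9 283.3] z 172.7
```

```bash

python3 -m pendant '[[0,-0.02,0,0,0,0],[0,-0.06,0,0,0,0],[-0.005,-0.11,0,0,0,0],[-0.005,-0.16,0,0,0,0],[-0.01,-0.21,0,0,0,0],[-0.01,-0.24,0,0,0,0],[-0.01,-0.26,0,0,0,0],[-0.01,-0.26,0,0,0,0]]' 
python3 d.py 3.3 9 118
python3 - <<'E'
from h import *
s=viewer.read_camera("scene")["frame"][:,:,::-1]; cv2.imwrite("pics/s13c.png",cv2.resize(s[230:340,300:400],None,fx=7,fy=5.4,interpolation=cv2.INTER_CUBIC)); cv2.imwrite("pics/s13.png",s)
t=viewer.read_camera("top")["frame"][:,:,::-1]; cv2.imwrite("pics/t13c.png",cv2.resize(t[105:195,125:225],None,fx=6.5,fy=6.5,interpolation=cv2.INTER_CUBIC)); cv2.imwrite("pics/t13.png",t)
E
```

```text
time_s: 26.0
tool_pos: [0.5536, -0.0116, 0.1205]
tool_rot: [179.6, -0.2, -12.4]
force: [-3.6, -11.6, 14.3]
grip_width: 0.0496
t 26.0 board mm [ 4.1 10.9] z 120.5 rot [179.65  -0.22 -12.39] F [ -3.63 -11.64  14.26] w 49.6 q [-35.  12.  37. 106.  -8.  65.  -7.]
shares [-0.008  0.019  0.025]
turn [ 0.004 -0.002 -0.002]
```

View pics/s13c.png

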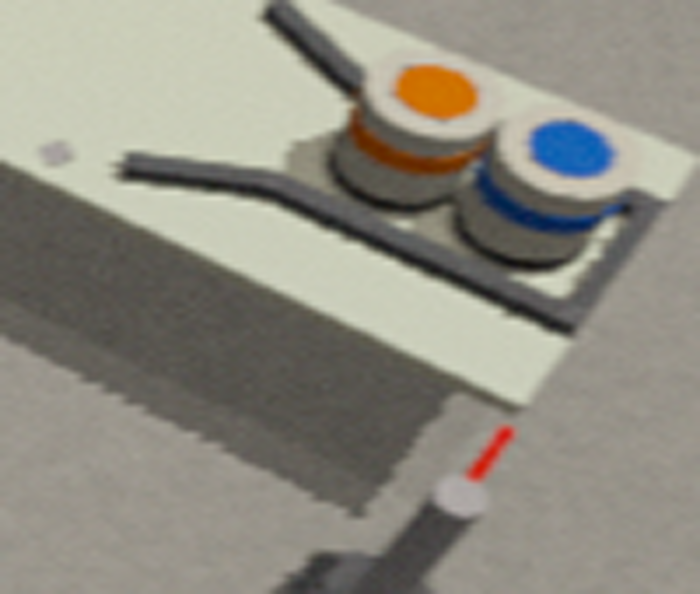

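View pics/t13c.png

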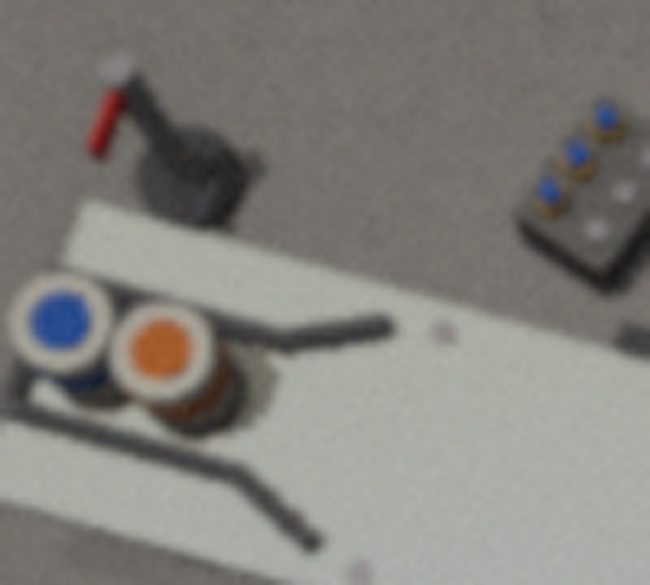

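```bash
python3 - <<'E'
import cv2
s=cv2.imread("pics/s13.png"); cv2.imwrite("pics/s13d.png",cv2.resize(s[285:325,350:390],None,fx=14,fy=14,interpolation=cv2.INTER_CUBIC))
t=cv2.imread("pics/t13.png"); cv2.imwrite("pics/t13d.png",cv2.resize(t[105:185,120:160],None,fx=12,fy=7.4,interpolation=cv2.INTER_CUBIC))
from m import *
run([("corner+x",(88,198),(524,398),.11),("corner-x",None,(697,157),.11),("tip",(95,153),(510,430),.117),("root",(117,98),(470,478),.117),("f1",(62,320),(570,148),.17),("f2",(160,349),(435,91),.17)])
E
```

```text
corner+x [ 67.1 383.7] [ 61.7 380.8] [ 65.4 380.8] z 116.6
corner-x [-65.  380.1]
tip [ 84.5 385. ] [ 79.2 382.7] [ 82.7 382.6] z 123.1
root [109.9 384.7] [102.1 381.6] [106.9 381.3] z 126.1
f1 [  1.2 351.3] [ -1.  349.2] [  0.8 349.6] z 172.8
f2 [  1.2 311. ] [ -0.6 308. ] [  1.  308.9] z 172.8
```

View pics/s13d.png

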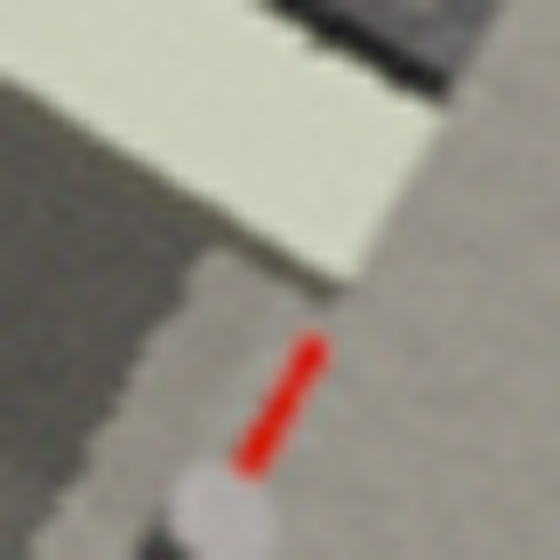

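View pics/t13d.png

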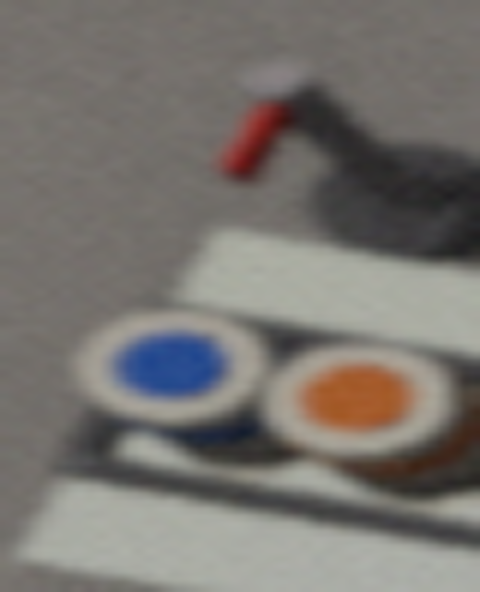

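```bash
python3 - <<'E'
from m import *
S=viewer.read_camera("scene");T=viewer.read_camera("top")
c=lambda x,y:((x+.5)/14-.5+350-.225,(y+.5)/14-.5+285-1.025)
d=lambda x,y:((x+.5)/12-.5+120-.337,(y+.5)/7.4-.5+105)
for n,p,z in [("edgeA",(440,105),.11),("edgeB",(357,272),.11),("root",(255,462),.117),("tip",(314,345),.117)]:
    print(n,(R.T@(pt(S,*c(*p),z)[:2]-C)*1000).round(1))
for n,p,z in [("corner",(208,230),.11),("edge2",(15,555),.11),("edge mid",(180,285),.11),("root",(272,108),.117),("tip",(237,170),.117)]:
    print("top",n,(R.T@(pt(T,*d(*p),z)[:2]-C)*1000).round(1))
E
```

```text
edgeA [ 31.4 381.1]
edgeB [ 62.2 382.3]
root [ 99.9 382.7]
tip [ 79.7 382. ]
top corner [ 64.5 386.3]
top edge2 [-62.3 383.9]
top edge mid [ 42.9 384.9]
top root [111.  386.2]
top tip [ 86.1 385.3]
```

```bash

python3 -m pendant '[[0,-0.004,0,0,0,0],[0,-0.008,0,0,0,0],[0,-0.012,0,0,0,0],[0,-0.014,0,0,0,0],[0,-0.014,0,0,0,0],[0,-0.014,0,0,0,0],[0,-0.014,0,0,0,0],[0,-0.014,0,0,0,0]]' 
python3 d.py 3.3 9 118
python3 - <<'E'
from h import *
s=viewer.read_camera("scene")["frame"][:,:,::-1]; cv2.imwrite("pics/s14d.png",cv2.resize(s[285:325,350:390],None,fx=14,fy=14,interpolation=cv2.INTER_CUBIC)); cv2.imwrite("pics/s14.png",s)
t=viewer.read_camera("top")["frame"][:,:,::-1]; cv2.imwrite("pics/t14d.png",cv2.resize(t[105:185,120:160],None,fx=12,fy=7.4,interpolation=cv2.INTER_CUBIC)); 
E
```

```text
time_s: 27.4
tool_pos: [0.5536, -0.0116, 0.1205]
tool_rot: [179.6, -0.2, -12.4]
force: [-4.9, -14.9, 14.8]
grip_width: 0.0496
t 27.4 board mm [ 4.1 10.9] z 120.5 rot [179.56  -0.21 -12.43] F [ -4.88 -14.91  14.8 ] w 49.6 q [-35.  12.  37. 106.  -8.  65.  -8.]
shares [-0.008  0.019  0.025]
turn [ 0.005 -0.002 -0.002]
```

View pics/s14d.png

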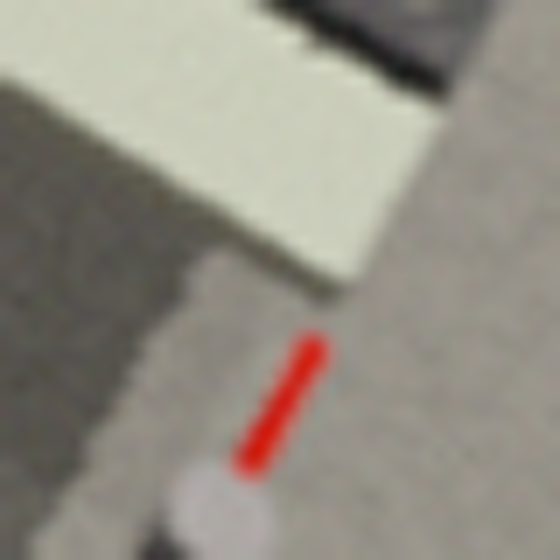

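View pics/t14d.png

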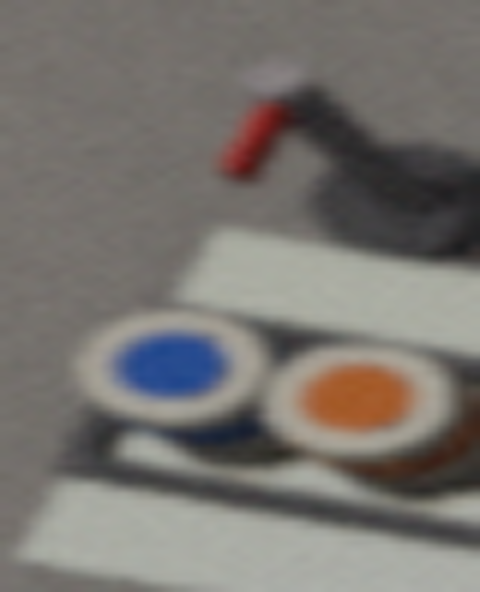

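View pics/s14.png

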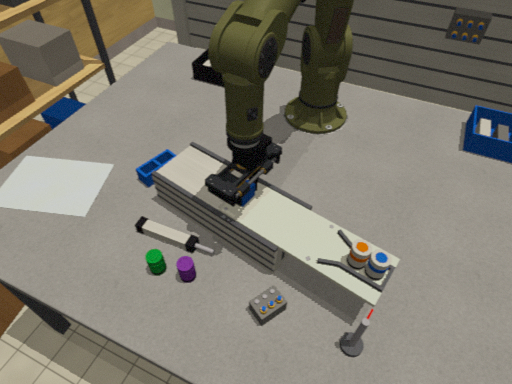

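```bash

python3 -m pendant '[[0,-0.004,0,0,0,0],[0,-0.008,0,0,0,0],[0,-0.01,0,0,0,0],[0,-0.01,0,0,0,0],[0,-0.01,0,0,0,0],[0,-0.01,0,0,0,0],[0,-0.01,0,0,0,0],[0,-0.01,0,0,0,0]]' 
python3 d.py
```

```text
time_s: 28.5
tool_pos: [0.554, -0.0096, 0.1205]
tool_rot: [179.6, -0.2, -12.4]
force: [-2.9, -12.1, 15.2]
grip_width: 0.0501
t 28.5 board mm [ 4.1 12.9] z 120.5 rot [179.63  -0.22 -12.41] F [ -2.89 -12.09  15.22] w 50.1 q [-35.  12.  37. 106.  -8.  65.  -8.]
```

```bash
python3 - <<'E'
from h import *
s=viewer.read_camera("scene")["frame"][:,:,::-1]; cv2.imwrite("pics/s15d.png",cv2.resize(s[285:325,350:390],None,fx=14,fy=14,interpolation=cv2.INTER_CUBIC)); cv2.imwrite("pics/s15.png",s)
t=viewer.read_camera("top")["frame"][:,:,::-1]; cv2.imwrite("pics/t15d.png",cv2.resize(t[105:145,120:160],None,fx=14,fy=14,interpolation=cv2.INTER_CUBIC)); cv2.imwrite("pics/t15.png",t)
E
python3 d.py
```

```text
t 28.6 board mm [ 4.1 13. ] z 120.5 rot [179.63  -0.22 -12.41] F [ -3.55 -11.56  15.31] w 49.6 q [-35.  12.  37. 106.  -8.  65.  -8.]
```

View pics/s15d.png

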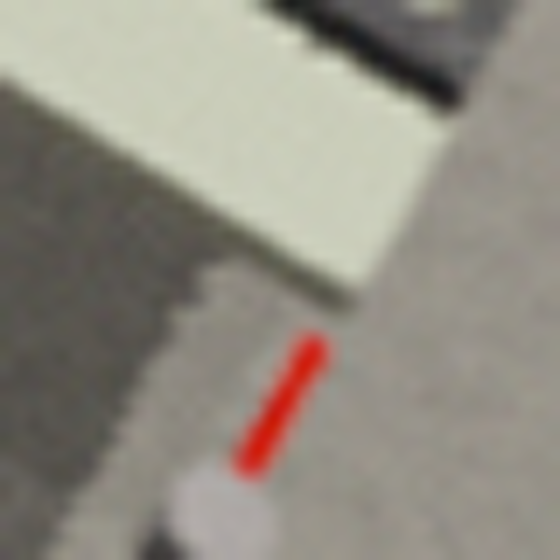

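View pics/t15d.png

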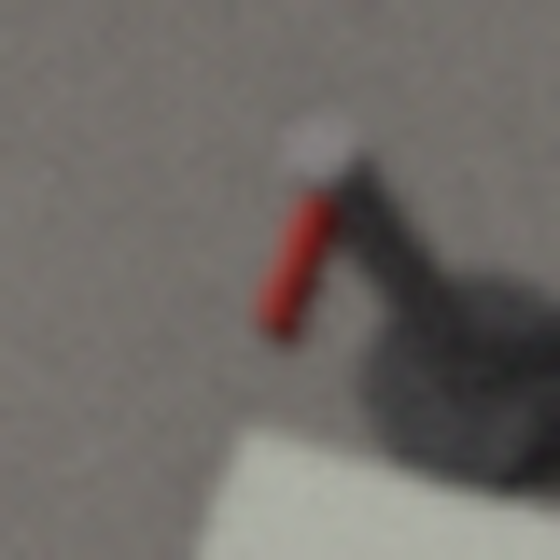

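```bash
python3 - <<'E'
from m import *
S=viewer.read_camera("scene");T=viewer.read_camera("top")
c=lambda x,y:((x+.5)/14-.5+350-.225,(y+.5)/14-.5+285-1.025)
d=lambda x,y:((x+.5)/14-.5+120-.337,(y+.5)/14-.5+105)
for n,p,z in [("edgeA",(447,122),.11),("edgeB",(366,276),.11),("root",(255,462),.117),("tip",(314,345),.117)]:
    print(n,(R.T@(pt(S,*c(*p),z)[:2]-C)*1000).round(1))
for n,p,z in [("corner",(245,428),.11),("edge2",(198,550),.11),("root",(318,205),.117),("tip",(277,325),.117)]:
    print("top",n,(R.T@(pt(T,*d(*p),z)[:2]-C)*1000).round(1))
# subpixel: white->grey transition scanned along board +y in both images
for nm,r,f in (("S",S,"pics/s15.png"),("T",T,"pics/t15.png")):
    im=cv2.imread(f).astype(np.float32).mean(2); off=np.array([.225,1.025]) if nm=="S" else np.array([.337,0])
    for bx in (-50,-40,40,50,58):
        ys=np.arange(370,396,.25); P=np.array([np.r_[C+R@np.array([bx,y])/1000,.11] for y in ys]); uv=(proj(r,P)+off).astype(np.float32)
        v=cv2.remap(im,uv[:,:1],uv[:,1:],cv2.INTER_LINEAR)[:,0]; h=(v[:16].mean()+v[-16:].mean())/2
        print(nm,bx,"edge",ys[np.argmax(v<h)], round(float(v[:16].mean())),round(float(v[-16:].mean())))
    rgb=cv2.imread(f).astype(np.float32); red=rgb[:,:,2]-rgb[:,:,:2].max(2)
    for bx in (88,94,100,104):
        ys=np.arange(365,405,.25); P=np.array([np.r_[C+R@np.array([bx,y])/1000,.117] for y in ys]); uv=(proj(r,P)+off).astype(np.float32)
        v=np.clip(cv2.remap(red,uv[:,:1],uv[:,1:],cv2.INTER_LINEAR)[:,0]-25,0,None); print(nm,bx,"red", round(float((v*ys).sum()/v.sum()),1),v.max())
E
```

```text
edgeA [ 33.3 383. ]
edgeB [ 62.  383.6]
root [ 99.9 382.7]
tip [ 79.7 382. ]
top corner [ 66.  386.4]
top edge2 [ 40.2 386.3]
top root [111. 386.]
top tip [ 85.6 385. ]
S -50 edge 383.5 190 148
S -40 edge 371.75 154 147
S 40 edge 383.75 198 146
S 50 edge 384.25 197 143
S 58 edge 384.0 198 147
S 88 red 382.1 135.5
S 94 red 382.3 144.28125
S 100 red 382.2 114.21875
S 104 red 383.0 0.71484375
T -50 edge 386.25 169 114
T -40 edge 385.75 170 110
T 40 edge 386.5 162 111
T 50 edge 387.0 169 109
T 58 edge 386.25 170 109
T 88 red 386.0 48.101562
T 94 red 386.4 53.664062
T 100 red 386.2 56.783203
T 104 red 386.4 63.379883
```

```bash

python3 -m pendant '[[0,0.01,0,0,0,0],[0,0.02,0,0,0,0],[0,0.025,0,0,0,0],[0,0.025,0,0,0,0],[0,0.025,0,0,0,0],[0,0.025,0,0,0,0],[0,0.025,0,0,0,0],[0,0.025,0,0,0,0]]' 
python3 d.py
python3 - <<'E'
from h import *
s=viewer.read_camera("scene")["frame"][:,:,::-1]; cv2.imwrite("pics/s16.png",cv2.resize(s[120:370,120:400],None,fx=2.8,fy=2.4,interpolation=cv2.INTER_CUBIC))
t=viewer.read_camera("top")["frame"][:,:,::-1]; cv2.imwrite("pics/t16.png",t)
E
python3 d.py
```

```text
time_s: 29.8
tool_pos: [0.5541, -0.0096, 0.1206]
tool_rot: [179.8, -0.2, -12.4]
force: [-2.0, -8.8, 13.8]
grip_width: 0.0497
t 29.8 board mm [ 4.1 13. ] z 120.6 rot [179.8   -0.25 -12.35] F [-1.99 -8.81 13.75] w 49.7 q [-35.  12.  37. 106.  -8.  65.  -7.]
t 29.9 board mm [ 4.1 12.9] z 120.5 rot [179.8   -0.25 -12.36] F [-1.83 -8.7  14.11] w 49.3 q [-35.  12.  37. 106.  -8.  65.  -7.]
```

View pics/s16.png

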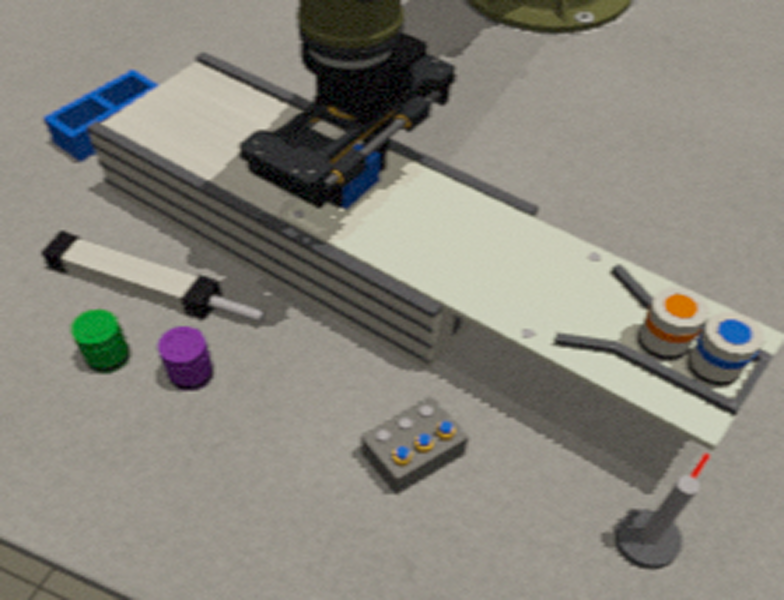

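View pics/t16.png

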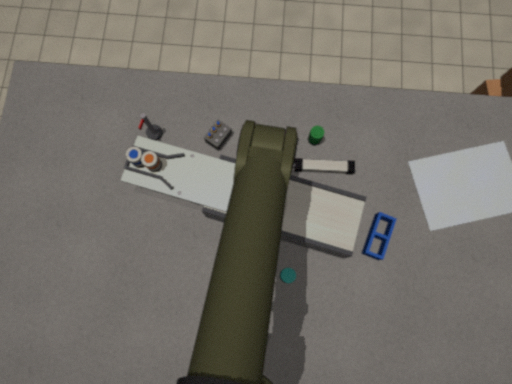

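Both cartridges (scene crop 676,328 and 727,350) stand in the lane. The board's edge lines up with the red blade (705,465), and the valve, cylinder and bracket are at their first pixels. The held pose has settled.

```bash
python3 -c "
from cell import env
print(env.sign_off()); o=env.get_obs(); print(o['time_s'],o['tool_pos'],o['force'],o['grip_width'])"
```

```text
the job is handed in; nothing more can be done
None
the job is handed in; nothing more can be done
```

I pushed filter1 and then filter2 upright into the lane. Then I gripped the handle with 45 N and slid the board out about 186 mm, pressing down with about 14 N. I handed in at about 30 s, still holding it.

**Lane:** measured before the last 30 mm of the slide, the cartridge centres were about 169 mm and 128 mm outward of the board's centre. The straight rails run from 100 to 193 mm, so both were wholly inside. In the last pictures both still stand there.

**Edge against pointer:** the checks disagreed slightly. The top camera put the edge 0.2 mm past the mark, the scene camera 1.6 mm past, and travel of the arm 0.6 mm past. The last nudge stuck and then slipped about 2 mm, so I did not try to correct further.

**Hold:** I eased the outward push from about 12 N to 9 N and the board stayed within 0.1 mm. It looks flat, and the tool height kept to within 0.1 mm throughout the slide.

**Bystanders:** the valve block, air cylinder and blue bracket look unmoved in the last pictures.

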